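# File a colour cassette into the packed swatch rack

### The arm

A 6-joint arm with a two-finger parallel gripper is mounted at the origin on a cart in front of the work surface, level with it; the furniture and walls round the work are solid. World frame = base frame: x ahead of the robot, y to its left, z up, the work surface at z = 0. Lengths are in m, angles in rad, forces in N, time in s.
With the tool pointing down it reaches from about 0.35 to 0.85 m from the base axis. Payload 8.1 kg.
Tool frame: the origin (TCP) lies at the very end of the fingers, on their centre line; the grasp point (between the pads) lies robot.tcp_to_grasp behind it (robot.tcp_to_grasp is the distance from the TCP to the grasp point, in m); x points along the fingers, z is the direction in which the jaws open and shut, and the axes are right-handed (so a half turn about x gives the same grasp; the last joint's range is limited). The gripper opens to 93 mm and grips with 3 to 60 N. Pads are 15 mm wide; open, the fingers measure 128 mm over their backs; the gripper's body (75 mm by 188 mm) begins 65 mm behind the grasp point.
Start: joints at [-1.279, 0.13, 1.488, -0, 1.523, -0.085], TCP at [0.221, -0.558, 0.219] pointing down, gripper open.
Joint ranges: [-2.96, 2.96], [-0.89, 2.26], [0.02, 2.5], [-1.34, 4.48], [0, 2.73], [-2.66, 2.66]. Speed limits (rad/s): [2.39, 2.39, 2.79, 3.14, 3.14, 3.14].

### API

Orientations are given as a rotation vector (axis times angle).
In Python, from plant import robot, optics, ticket gives the robot as it stands.
- The arm moves only by the tool jog_arm, never from a script. Its argument "targets" is a list of rows, each a list of 7 numbers: the shift along the tool's x, y, z in cm, then the turn, a rotation vector about the tool's x, y, z in degrees, then the closure, from 0 (fully open) to 1 (shut). In form: [[dx, dy, dz, ax, ay, az, grip], ...]. A call has 1 to 5 rows; each row is the pose to reach, as a shift and turn from the pose measured when the call began, along the tool's axes at that moment; what a row does not reach only later rows make up. A row lasts 1/8 s, in which the tool goes at most 62.5 mm and 10.7 degrees, less where a joint would pass 70% of its speed; a pose out of reach is approached as far as the arm can. A call with a gripper value outside its range is refused whole. The fingers move at their own pace and stop on an object; "squeeze" is the grip in N (left out, the last holds). Time passes only in rows, so rows that repeat a pose let the fingers close. It gives the time, the measured TCP pose, the force and the opening at its end, in the units of the state.
- robot.read_state(): the state, without advancing time (a new reading comes with each control period).
- optics.read_camera(name): name is "scene" or "top"; returns a dict with "frame" (384x512x3 uint8, red, green, blue), "vertical_fov" (degrees; the focal length in pixels is half the picture's height over the tangent of half this angle, whatever the lens; pixels are square), "cx", "cy" (the principal point, pixels), "R" (3x3) and "t" (3): a world point X has camera coordinates R X + t. Camera axes: x right, y down, z forward; pixel columns grow to the right and rows downward; lengths in m; the calibration is good to about 2 mm. A picture is of the moment at which its call begins. There is no depth.
- ticket.close_job(): hands the job in, once; it reports no verdict.
The state is a dict: "t": time; "q": joint angles; "dq": joint speeds; "joint_torque": joint torques, N m; "tool_pos": TCP position; "orientation": TCP orientation; "force": force on the tool from outside, world axes, zero at the start; "wrist_torque": the same for the moment, N m; "opening": finger opening in m.
Only numpy, scipy, OpenCV 4.12 (cv2) and the standard library are available. Lean on these libraries where they do the work, as an engineer would, in place of code of your own. Each camera call takes 0.05 s, during which the arm holds its last target.

### The job

Put the small brown bottle that is standing in front of the swatch rack on the flat steel plate first, so the rack is free. Then push the yellow colour cassette into the packed row directly to the right of the red one (as seen from the front), rounded spine towards you, easing the neighbours apart, until it stands fully home and flush with the others. Leave every cassette upright in the rack and do not disturb the two jars and the white bottle.

Things in the scene. Friction and masses are not known exactly. Their poses are not given: they have to be found in the camera images.
- rack: Fixed wooden rack, 150 wide, 153 mm high, open at the front. Origin: at bench level, middle of the row; x points into the rack, y left as seen from the front, z up. Floor board 6 mm thick from x = -62 mm to the back, with a ramp down to x = -77 mm. Back wall's inner face at x = +57 mm. Side walls 8 mm thick, inner faces at y = +67 and -67 mm, running from x = -35 mm (rounded fronts) to the back: they begin 20 mm behind the spines.
- rack_roof (a point): Middle of the front lower edge of the rack's top board: rack x = -72 mm, 145 mm above the bench. The board is 8 mm thick and juts out 17 mm beyond the spines, so a tool pointing straight down cannot reach a spine that is home; one tilted about 40 degrees (pointing down and into the rack) can. Axes as the rack's.
- rack_row (a point): Middle of the row at the front: rack x = -55 mm (plane of the spines), on the floor board 6 mm above the bench. Axes as the rack's. The row, 134 mm between the walls, holds four cassettes with gaps of about 5 to 11 mm. They slide sideways on the smooth floor under 1 to 5 N, so there is room for a fifth, with 14 mm to spare in all.
- cassette_yellow: Cassette to file: grey plastic, book-shaped, yellow spine and side panels; 110 long (x) x 24 thick (y) x 110 mm high, 0.15-0.3 kg; stands upright on the bench. Origin: centre of underside. +x is the tapered leading edge: thickness falls evenly from 24 mm at x = +31 mm to 8 mm (rounded) at x = +55 mm. Spine (corners rounded 6 mm) at x = -55 mm, facing the robot. Sides flat from x = -49 to +31 mm.
- yellow_spine (a point): Middle of the yellow cassette's spine face, 55 mm above its underside; axes as the cassette's. Once home it lies at rack x = -55 to -53 mm. Pushing it the last part of the way between its neighbours can take up to 20 N.
- cassette_red: Same cassette with red spine, in the row; origin: centre of underside, axes as the rack's (spine at x = -55 mm). Home, its origin is at rack x = 0 to +2 mm, 6 mm high. Its place varies from leftmost to rightmost; if rightmost, the yellow one goes between it and the right side wall.
- cassette_blue: Same cassette with blue spine, in the rack row; origin: centre of its underside.
- cassette_green: Same cassette with green spine, in the rack row; origin: centre of its underside.
- cassette_black: Same cassette with black spine, in the rack row; origin: centre of its underside.
- bottle: Small brown (amber glass look) bottle, 42 mm diameter, 85 mm high, straight sides to 79 mm with a black cap 32 mm wide; closed. Stands upright on the bench 90 to 120 mm in front of the rack's top board. Origin: centre of its underside.
- plate: Flat steel plate, fixed, 108 (x) x 118 (y) x 6 mm thick, lying on the bench. Origin: centre of its underside; top at 6 mm.
- jar_crimson: Bystander: jar with crimson ink and cream-yellow lid, 70 mm diameter, 76 mm high. Origin: centre of its underside. Leave alone.
- jar_amber: Bystander: jar with orange-yellow ink and cream-yellow lid, 67 mm diameter, 66 mm high. Origin: centre of its underside. Leave alone.
- white_bottle: Bystander: tall plain white bottle, 60 mm diameter, 140 mm high. Origin: centre of its underside. Leave alone.
There are look-alikes about, which are no part of the job. Leave any purple or turquoise look-alike of the cassette_green alone.

How it is judged:
By the outcome, as a careful person would: the job done as asked, in the order asked, and still so for the second after the job is handed in, with the robot touching nothing.
It also fails if it takes over 64 s, if anything falls off the work surface, if the arm or the gripper's body presses on something with over 40 N, if the wrist force passes 120 N, or if a joint passes its speed limit or range.

## Working session

There is one attempt and no reset: what is moved stays moved. The work goes in short steps, Python scripts to look and compute and a tool call to move; the robot and the scene stay as the last step left them, time stands still between calls to the robot, and variables do not carry over. Pictures are saved under pics/ and viewed, and the job is handed in when it is done.

Besides the shell and the picture viewer there is one more tool, called as name([rows], argument=value, ...), one row to a line, values as JSON. jog_arm: Moves the arm, as the interface text tells. Its arguments: {"type":"object","properties":{"targets":{"type":"array"},"squeeze":{"type":"number"}},"required":["targets"]}

```bash
mkdir -p pics; ls; python3 - <<'E'
from plant import robot, optics, ticket
import cv2,json
s=robot.read_state(); print(s, robot.tcp_to_grasp)
for n in("scene","top"):
    c=optics.read_camera(n); cv2.imwrite(f"pics/{n}0.png",cv2.cvtColor(c["frame"],cv2.COLOR_RGB2BGR))
    print(n,{k:(v.tolist() if hasattr(v,'tolist') else v) for k,v in c.items() if k!="frame"})
E
```

```text
pics
{'t': 0.0, 'q': array([-1.27942067e+00,  1.31092889e-01,  1.48928296e+00, -2.81204699e-05,
        1.52296612e+00, -8.54042160e-02]), 'dq': array([ 0.00064472, -0.00041558, -0.00107144,  0.00081632, -0.00044963,
       -0.00249796]), 'joint_torque': array([ 4.18311020e-04, -5.59829521e+01, -4.91768289e+01,  7.70364027e-02,
        3.53352854e-02, -8.27565327e-05]), 'tool_pos': array([ 0.22060522, -0.55737503,  0.21762619]), 'orientation': array([ 0.92840824,  1.36562502, -0.92662399]), 'force': array([ 0.05850659,  0.78545857, -0.11875385]), 'wrist_torque': array([-0.00456338, -0.00901428,  0.01379985]), 'opening': 0.09302551460788727} 0.0188
scene {'vertical_fov': 54.44755362562307, 'cx': 249.896590710438, 'cy': 187.74513253123607, 'R': [[-0.8407544028046016, -0.5412900285169392, 0.01171064442329497], [-0.23278389227307594, 0.3418722209648193, -0.9104586997941085], [0.48881867155712727, -0.7681982098135307, -0.4134341746595368]], 't': [0.538805193278561, 0.25294538087154966, 0.9796637674927069]}
top {'vertical_fov': 54.05619262878111, 'cx': 255.71976261821754, 'cy': 191.3720786076864, 'R': [[-0.4551443463391459, -0.8904002506246371, 0.005569352125260113], [-0.8699102044601145, 0.4433184309668334, -0.21615967464184221], [0.18999963203036419, -0.10322869006573912, -0.9763421415547103]], 't': [0.27795470468451944, 0.5834322078356396, 1.3771630238129013]}
```

View pics/scene0.png

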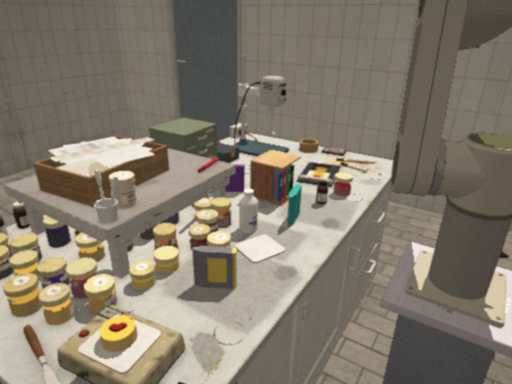

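View pics/top0.png

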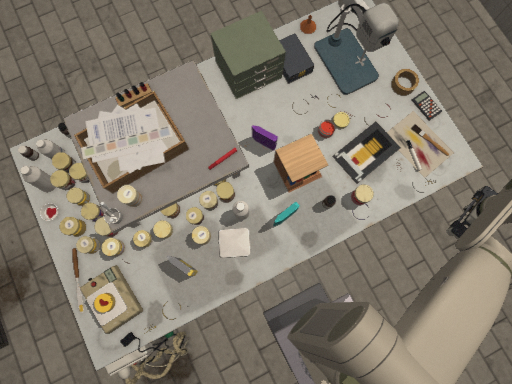

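```bash
cat > h.py <<'E'
import numpy as np,cv2
from plant import robot, optics, ticket
def cam(n):
    c=optics.read_camera(n); c["f"]=192/np.tan(np.radians(c["vertical_fov"]/2)); return c
def plane(c,u,v,z):
    R=np.array(c["R"]);t=np.array(c["t"]);o=-R.T@t
    d=R.T@np.array([(u-c["cx"])/c["f"],(v-c["cy"])/c["f"],1]); return o+d*(z-o[2])/d[2]
def proj(c,X):
    p=np.array(c["R"])@np.array(X)+np.array(c["t"]); return np.array([c["cx"]+c["f"]*p[0]/p[2],c["cy"]+c["f"]*p[1]/p[2]])
def crop(c,x0,y0,w,h,s,fn):
    im=cv2.cvtColor(c["frame"],cv2.COLOR_RGB2BGR)[y0:y0+h,x0:x0+w]
    cv2.imwrite("pics/"+fn,cv2.resize(im,None,fx=s,fy=s,interpolation=cv2.INTER_CUBIC))
E
python3 - <<'E'
from h import *
c=cam("scene");crop(c,180,130,200,150,4,"s1.png")
c=cam("top");crop(c,150,90,250,190,3.2,"t1.png") if 0 else crop(c,150,95,240,180,3,"t1.png")
E
```

```text
(no output)
```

View pics/s1.png

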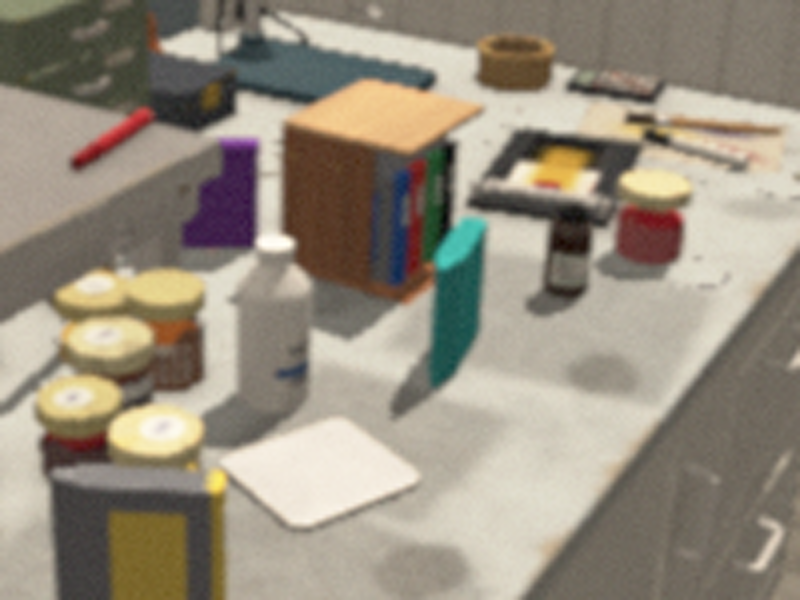

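View pics/t1.png

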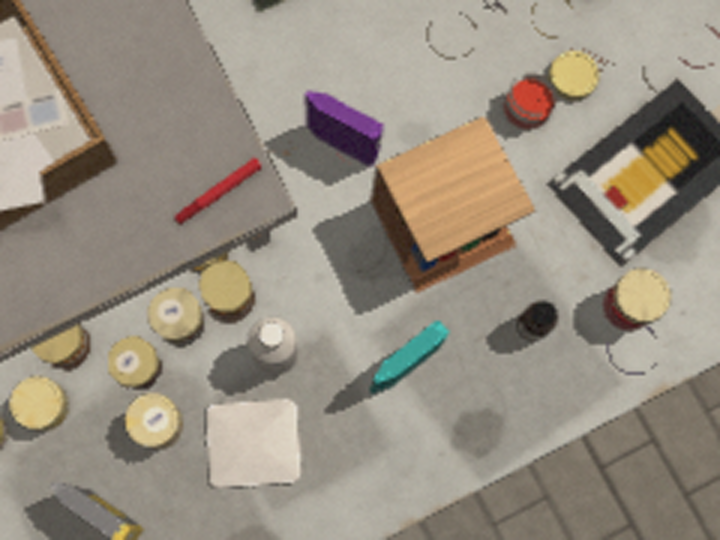

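```bash
python3 - <<'E'
from h import *
np.set_printoptions(precision=4,suppress=True)
c=cam("top");s=cam("scene")
hsv=cv2.cvtColor(c["frame"],cv2.COLOR_RGB2HSV)
def comp(c,m,pt,r=60):
    n,l,st,ce=cv2.connectedComponentsWithStats(m.astype(np.uint8)); 
    k=l[pt[1],pt[0]]; return (l==k).astype(np.uint8),st[k],ce[k]
# probe colours
for p in [(302,155),(234,243),(185,268),(287,214),(329,201)]: print(p,hsv[p[1],p[0]])
H,S,V=cv2.split(hsv)
m=(H<20)&(S>70)&(V>140)
mk,st,ce=comp(c,m,(302,155)); print("roof",st,ce)
cn=max(cv2.findContours(mk,0,1)[0],key=cv2.contourArea)
b=cv2.boxPoints(cv2.minAreaRect(cn)); q=cv2.approxPolyDP(cv2.convexHull(cn),5,True)[:,0]
print(b,q)
for p in q: print("roof",p,plane(c,*p,0.153)[:2])
m=(V>195)&(S<40); mk,st,ce=comp(c,m,(234,243)); print("plate",st,ce,hsv[243,234])
cn=max(cv2.findContours(mk,0,1)[0],key=cv2.contourArea); q=cv2.approxPolyDP(cv2.convexHull(cn),4,True)[:,0]
pts=np.array([plane(c,*p,0.006)[:2] for p in q]);print(q,pts)
P=np.array([plane(c,*p[0],0.006)[:2] for p in cn]).astype(np.float32); print("plate rect",cv2.minAreaRect(P*1000))
for k in range(0,4):pass
crop(c,155,225,100,75,8,"t2.png"); crop(s,180,230,80,60,8,"s2.png")
crop(c,270,130,100,90,6,"t3.png"); crop(s,240,145,100,75,8,"s3.png")
E
```

```text
(302, 155) [ 15 114 195]
(234, 243) [ 16  32 212]
(185, 268) [ 11  16 124]
(287, 214) [ 87 154 159]
(329, 201) [90  7 37]
roof [ 275  134   53   48 1469] [301.9312 157.725 ]
[[275.  150. ]
 [311.4 131.8]
 [329.6 168.2]
 [293.2 186.4]] [[311 134]
 [327 165]
 [292 181]
 [275 150]]
roof [311 134] [ 0.7295 -0.2901]
roof [327 165] [ 0.5982 -0.2842]
roof [292 181] [ 0.6032 -0.1421]
roof [275 150] [ 0.7349 -0.1421]
plate [219 228  31  29 790] [234.3291 242.1696] [ 16  32 212]
[[246 228]
 [249 253]
 [222 256]
 [219 231]] [[0.5441 0.0766]
 [0.4529 0.1097]
 [0.4898 0.207 ]
 [0.5814 0.1754]]
plate rect ((516.0175170898438, 142.67941284179688), (115.16902923583984, 105.51612091064453), 67.0632095336914)
```

View pics/t2.png

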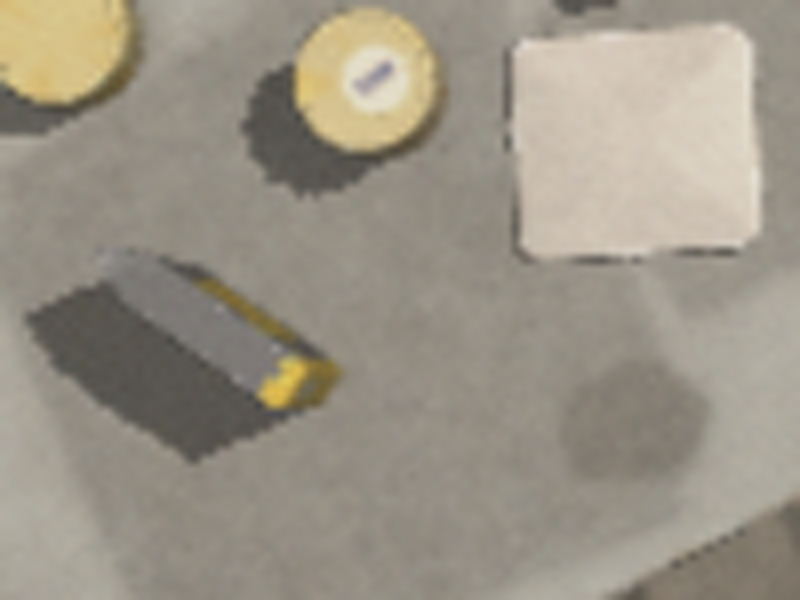

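View pics/s2.png

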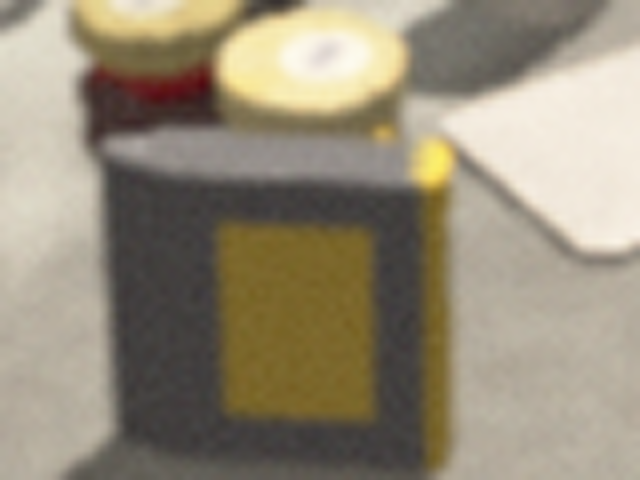

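View pics/t3.png

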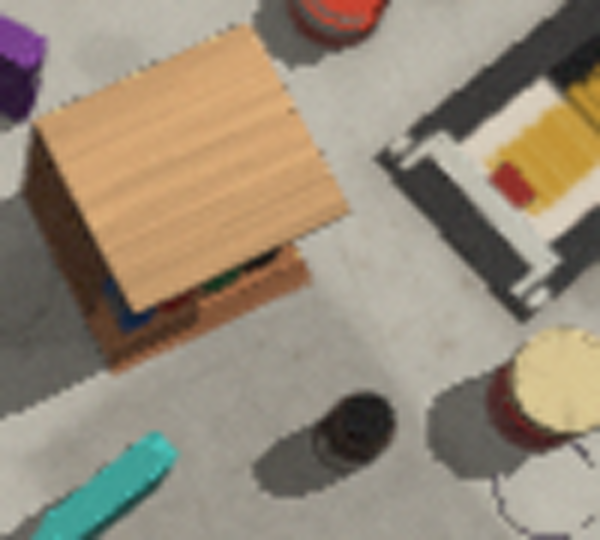

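View pics/s3.png

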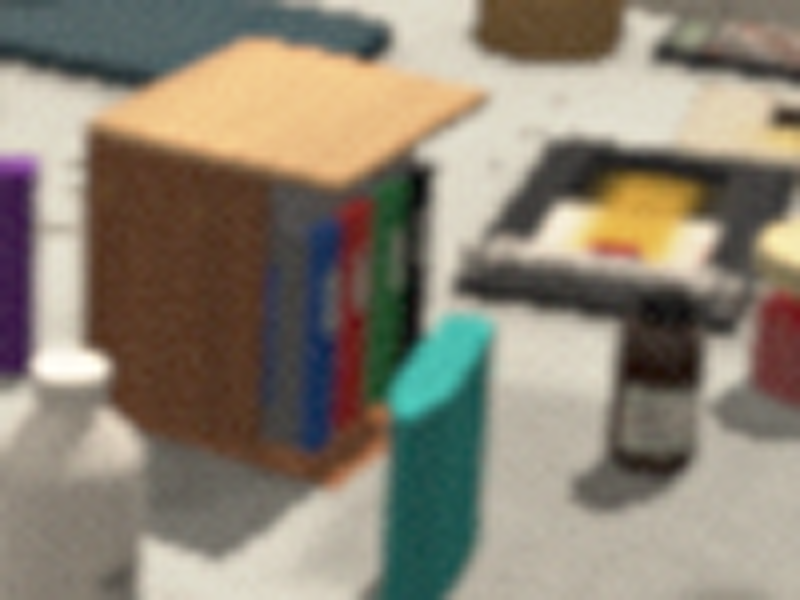

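```bash
python3 - <<'E'
from h import *
np.set_printoptions(precision=4,suppress=True)
c=cam("top");s=cam("scene")
H,S,V=cv2.split(cv2.cvtColor(c["frame"],cv2.COLOR_RGB2HSV))
def comp(m,pt):
    n,l,st,ce=cv2.connectedComponentsWithStats(m.astype(np.uint8)); k=l[pt[1],pt[0]]
    return (l==k).astype(np.uint8),ce[k],st[k]
def outl(mk,z):
    cn=max(cv2.findContours(cv2.resize(mk*255,None,fx=4,fy=4,interpolation=cv2.INTER_LINEAR)//128,0,1)[0],key=cv2.contourArea)[:,0]
    return np.array([plane(c,(p[0]+.5)/4-.5,(p[1]+.5)/4-.5,z)[:2] for p in cn]).astype(np.float32)*1000
mk,_,_=comp((H<20)&(S>70)&(V>140),(302,155)); P=outl(mk,.153); print("roof",cv2.minAreaRect(P),cv2.boxPoints(cv2.minAreaRect(P)))
mk,_,st=comp((V<60),(329,201)); P=outl(mk,.08); print("bottle",st,cv2.minEnclosingCircle(P))
mk,_,st=comp((abs(H.astype(int)-87)<12)&(S>110)&(V>140),(290,212)); P=outl(mk,.11); print("turq",st,cv2.minAreaRect(P))
print("white cap",plane(c,240.5,206.5,.14),"base scene",plane(s,248,231,0))
print("jar crimson", plane(c,150+641/3,95+297/3,.076), "jar near plate",plane(c,201,235,.07))
# yellow top: corners by hand + two-camera check
for p in [(105,255),(265,405),(335,370),(125,250)]: print("yel",plane(c,155+p[0]/8,225+p[1]/8,.11))
for p in [(430,160),(110,150)]: print("yelS",plane(s,180+p[0]/8,230+p[1]/8,.11))
print("yel base S",plane(s,180+432/8,230+470/8,0), plane(s,180+120/8,230+437/8,0))
print("bottle S top", plane(s,180+570/4,130+212/4,.085),"base ctr",plane(s,180+568/4,130+285/4,0))
# green panel side etc
for p in [(140,205),(250,28)]: print(plane(c,270+p[0]/6,130+p[1]/6,.153))
# spines top edge & bottom in scene crop s3
for n,p in dict(bl_bot=(305,450),br_b=(333,445),rr_b=(365,425),gl_b=(370,405),gr_b=(405,395)).items(): print(n,plane(s,240+p[0]/8,145+p[1]/8,.006))
for n,p in dict(bl_t=(308,225),br_t=(340,210),rl_t=(343,205),rr_t=(372,195),gl_t=(375,180),gr_t=(412,170)).items(): print(n,plane(s,240+p[0]/8,145+p[1]/8,.116))
crop(c,295,165,40,30,20,"t4.png"); crop(s,270,160,30,45,18,"s4.png")
E
```

```text
roof ((659.2627563476562, -215.6935272216797), (153.86056518554688, 152.9359130859375), 88.59260559082031) [[ 580.9283 -290.7225]
 [ 733.8181 -294.4788]
 [ 737.5972 -140.6646]
 [ 584.7074 -136.9083]]
bottle [322 196  13  11 101] ((489.5076904296875, -243.27108764648438), 27.315458297729492)
turq [275 202  24  20 157] ((517.2232666015625, -76.58074188232422), (24.735118865966797, 108.06775665283203), 9.70893383026123)
white cap [0.6064 0.0644 0.14  ] base scene [0.5979 0.0781 0.    ]
jar crimson [ 0.4486 -0.3763  0.076 ] jar near plate [0.5892 0.2394 0.07  ]
yel [0.5659 0.3735 0.11  ]
yel [0.4744 0.3376 0.11  ]
yel [0.4741 0.3038 0.11  ]
yel [0.5638 0.3647 0.11  ]
yelS [0.4791 0.3269 0.11  ]
yelS [0.5642 0.3772 0.11  ]
yel base S [0.4727 0.3361 0.    ] [0.566  0.3786 0.    ]
bottle S top [ 0.4799 -0.2374  0.085 ] base ctr [ 0.4833 -0.2609  0.    ]
[ 0.6567 -0.1764  0.153 ]
[ 0.7261 -0.2911  0.153 ]
bl_bot [ 0.6159 -0.1565  0.006 ]
br_b [ 0.6075 -0.1685  0.006 ]
rr_b [ 0.6051 -0.1961  0.006 ]
gl_b [ 0.6134 -0.2171  0.006 ]
gr_b [ 0.6045 -0.2367  0.006 ]
bl_t [ 0.6231 -0.1627  0.116 ]
br_t [ 0.6198 -0.1872  0.116 ]
rl_t [ 0.6216 -0.1935  0.116 ]
rr_t [ 0.6163 -0.2123  0.116 ]
gl_t [ 0.6241 -0.2303  0.116 ]
gr_t [ 0.6156 -0.252   0.116 ]
```

View pics/t4.png

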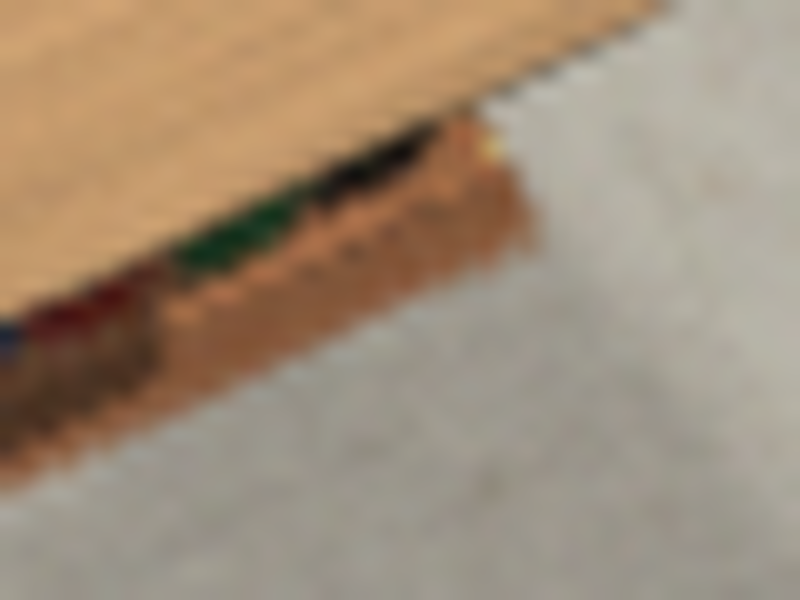

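View pics/s4.png

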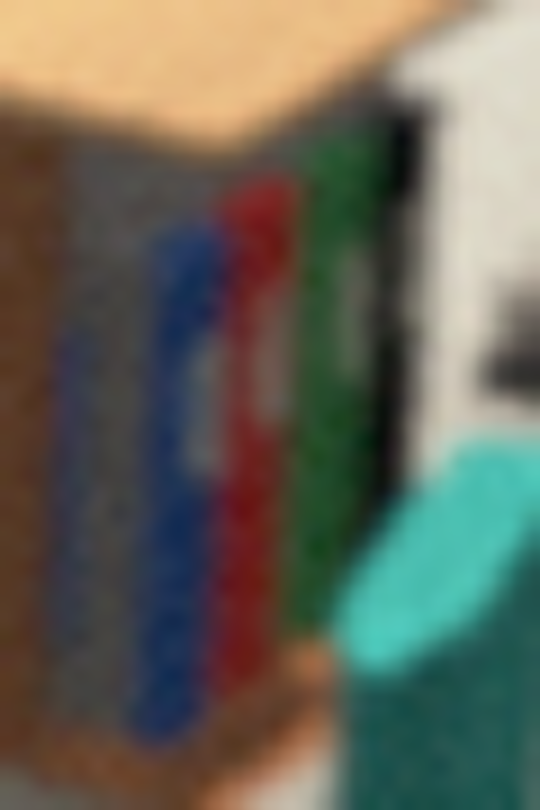

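```bash
cat >> h.py <<'E'
RY=None
E
python3 - <<'E'
from h import *
np.set_printoptions(precision=4,suppress=True)
c=cam("top");s=cam("scene")
q=[(270+x/6,130+y/6) for x,y in [(37,122),(247,27),(350,210),(135,312)]]
B=np.array([plane(c,u-.4,v-.4,.153)[:2] for u,v in q]); print("top roof BL BR FR FL\n",B)
q=[(240+x/8,145+y/8) for x,y in [(92,127),(250,38),(488,95),(345,187)]]
B2=np.array([plane(s,u-.4,v-.4,.153)[:2] for u,v in q]); print("scene\n",B2)
for n,b in(("t",B),("s",B2)):
    for i in range(4): print(n,np.linalg.norm(b[i]-b[i-1]), np.degrees(np.arctan2(*(b[i]-b[i-1])[::-1])))
print("cams",-np.array(c["R"]).T@c["t"],-np.array(s["R"]).T@s["t"])
E
```

```text
top roof BL BR FR FL
 [[ 0.7339 -0.1447]
 [ 0.7296 -0.2891]
 [ 0.598  -0.288 ]
 [ 0.6011 -0.1414]]
scene
 [[ 0.7234 -0.1331]
 [ 0.7275 -0.286 ]
 [ 0.5921 -0.2769]
 [ 0.5914 -0.1323]]
t 0.13281461778101064 -1.4151220192894662
t 0.14452833604368248 -91.71057361191646
t 0.13155268232025333 179.50789639533056
t 0.1466465697407959 88.7934116663058
s 0.13204675792317197 -0.37351340282163864
s 0.15287984905173235 -88.48440877385151
s 0.13571710580939264 176.1921861785312
s 0.14467575951568526 90.26532740109744
cams [0.3724 0.131  1.4691] [0.033  0.9578 0.629 ]
```

```bash
cat >> h.py <<'E'
from scipy.spatial.transform import Rotation as Ro
def pose():
    st=robot.read_state(); return np.array(st["tool_pos"]),Ro.from_rotvec(st["orientation"]),st
def toolR(tilt,yaw,flip=False):
    # fingers x dir: down, tilted 'tilt' deg towards heading yaw; jaws z horizontal, perpendicular to heading
    t,y=np.radians(tilt),np.radians(yaw)
    x=np.array([np.sin(t)*np.cos(y),np.sin(t)*np.sin(y),-np.cos(t)]); z=np.array([-np.sin(y),np.cos(y),0])
    if flip:z=-z
    return Ro.from_matrix(np.column_stack([x,np.cross(z,x),z]))
def go(p,R):
    P,Q,st=pose(); d=Q.inv().apply(np.array(p)-P)*100; a=np.degrees((Q.inv()*R).as_rotvec())
    print("shift cm",np.round(d,2),"turn deg",np.round(a,2),"|d|",np.round(np.linalg.norm(d),1),"|a|",np.round(np.linalg.norm(a),1))
E
python3 - <<'E'
from h import *
np.set_printoptions(precision=3,suppress=True)
P,Q,st=pose(); print(P,Q.as_matrix())
for f in(0,1): go([.485,-.24,.22],toolR(0,0,f))
for n in("top","scene"):
    c=cam(n);print(proj(c,P))
c=cam("top");s=cam("scene")
# plate corners both views; s1 crop(4x,180,130) corners (220,467),(335,418),(420,480),(300,528)
q=np.array([plane(s,180+x/4-.4,130+y/4-.4,.006)[:2] for x,y in [(215,467),(337,416),(422,481),(300,530)]]);print(q,q.mean(0))
print([proj(s,[x,y,.006]) for x,y in[(.516,.143)]])
E
```

```text
[ 0.221 -0.558  0.219] [[-0.     0.93   0.368]
 [-0.     0.368 -0.93 ]
 [-1.    -0.     0.   ]]
shift cm [ -0.14  36.27 -19.84] turn deg [-158.41   -0.      0.  ] |d| 41.3 |a| 158.4
shift cm [ -0.14  36.27 -19.84] turn deg [21.59  0.    0.  ] |d| 41.3 |a| 21.6
[456.959 220.205]
[422.063 138.471]
[[0.581 0.185]
 [0.542 0.072]
 [0.443 0.115]
 [0.485 0.217]] [0.513 0.147]
[array([259.111, 246.5  ])]
```

jog_arm([
  [0,36.3,-19.8,21.6,0,0,0],
  [0,36.3,-19.8,21.6,0,0,0.2],
  [0,36.3,-19.8,21.6,0,0,0.3],
  [0,36.3,-19.8,21.6,0,0,0.3],
  [0,36.3,-19.8,21.6,0,0,0.3],
], squeeze=20)

```text
t: 1.32
tool_pos: [0.4195, -0.3193, 0.219]
orientation: [1.209, 1.208, -1.209]
force: [0.3, -1.0, 0.2]
opening: 0.0655
```

```bash
python3 - <<'E'
from h import *
go([.485,-.24,.22],toolR(0,0,1))
E
```

```text
shift cm [-0.1   6.55 -7.93] turn deg [-0.03  0.04 -0.04] |d| 10.3 |a| 0.1
```

jog_arm([
  [4,6.5,-7.9,0,0,0,0.3],
  [4,6.5,-7.9,0,0,0,0.3],
  [4,6.5,-7.9,0,0,0,0.3],
])

```text
t: 1.7
tool_pos: [0.4851, -0.2371, 0.1772]
orientation: [1.207, 1.213, -1.207]
force: [-0.8, -0.3, -0.2]
opening: 0.0648
```

```bash
python3 - <<'E'
from h import *
np.set_printoptions(precision=3,suppress=True)
P,Q,st=pose(); print(P,st["opening"])
for n in("top","scene"):
    c=cam(n);uv=proj(c,P);x,y=(uv-[50,37]).astype(int); print(n,uv,(uv-[x,y])*8); crop(c,x,y,100,75,8,n+"5.png")
E
```

```text
[ 0.485 -0.237  0.177] 0.06480231845009193
top [332.44  196.506] [403.521 300.047]
scene [323.472 158.933] [403.773 303.46 ]
```

View pics/top5.png

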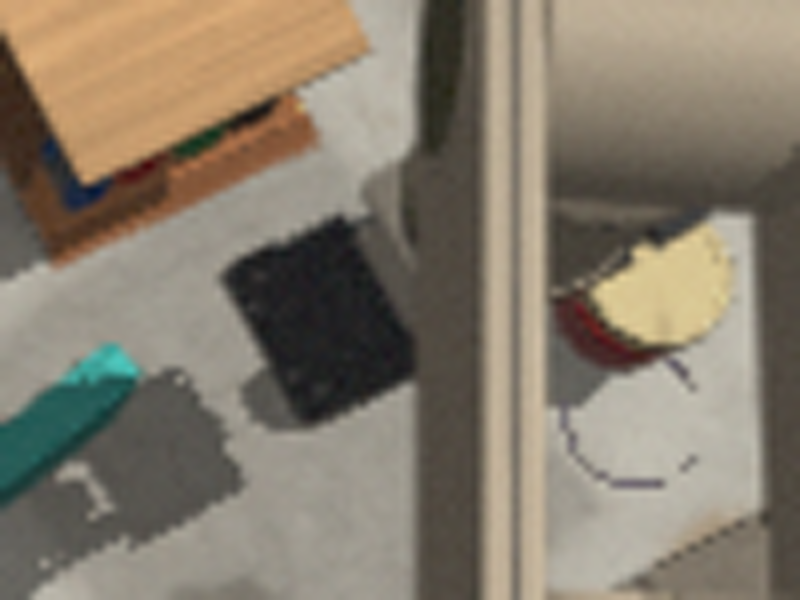

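View pics/scene5.png

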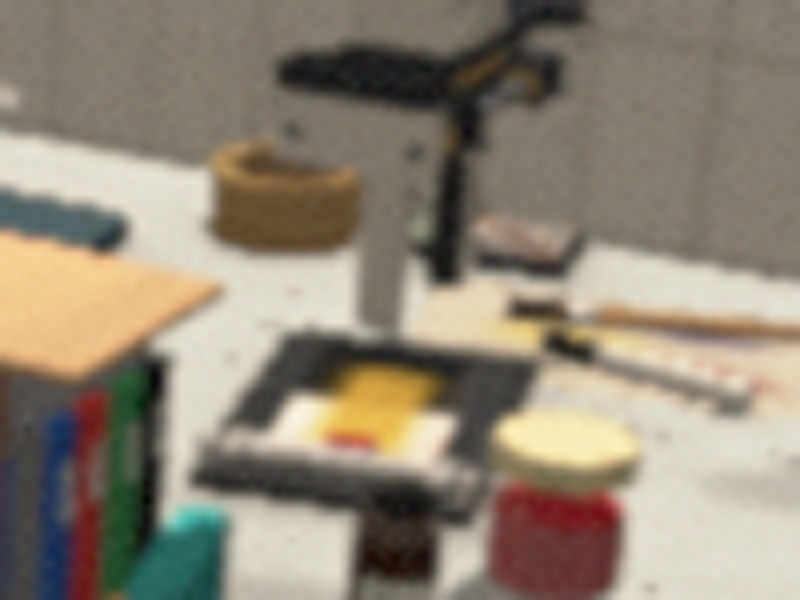

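```bash
python3 - <<'E'
from h import *
np.set_printoptions(precision=1,suppress=True)
P,Q,st=pose(); s=cam("scene"); o=(proj(s,P)-[50,37]).astype(int)
for w in(.0325,.041,.05,-.0325,-.041,-.05):
  for dx in (-.0075,.0075): print(w,dx,(proj(s,P+[dx,w,0])-o)*8)
E
```

```text
0.0325 -0.0075 [387.3 322.2]
0.0325 0.0075 [355.2 315.4]
0.041 -0.0075 [379.6 327.9]
0.041 0.0075 [347.4 321. ]
0.05 -0.0075 [371.4 333.9]
0.05 0.0075 [339. 327.]
-0.0325 -0.0075 [443.7 280.8]
-0.0325 0.0075 [412.5 274.5]
-0.041 -0.0075 [450.8 275.7]
-0.041 0.0075 [419.7 269.4]
-0.05 -0.0075 [458.2 270.2]
-0.05 0.0075 [427.2 264. ]
```

```bash
python3 - <<'E'
from h import *
np.set_printoptions(precision=4,suppress=True)
c=cam("top");s=cam("scene")
print(plane(c,270+361/6-.4,130+421/6-.4,.085))
print(plane(s,240+664/8-.4,145+300/8-.4,.085),plane(s,240+655/8-.4,145+460/8-.4,0))
# bottle axis: find scene col of axis; rows base front edge
crop(s,305,175,32,32,18,"s6.png")
E
```

```text
[ 0.4869 -0.2482  0.085 ]
[ 0.4828 -0.2453  0.085 ] [ 0.4822 -0.253   0.    ]
```

View pics/s6.png

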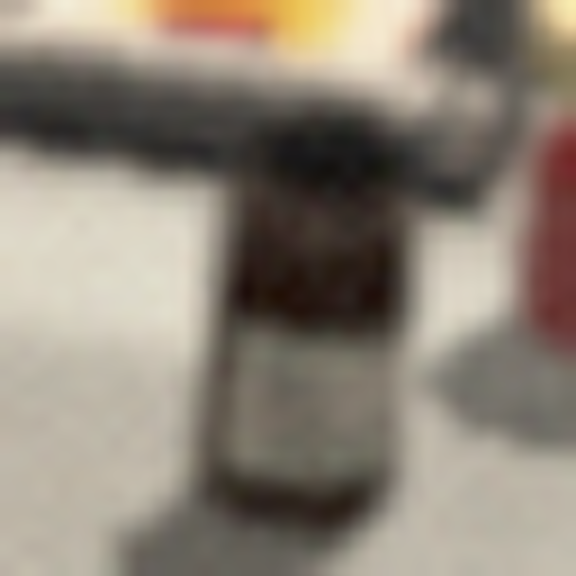

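jog_arm([
  [6,0.1,1.0,0,0,0,0.3],
  [12,0.1,1.0,0,0,0,0.3],
  [14.1,0.1,1.0,0,0,0,0.3],
  [14.1,0.1,1.0,0,0,0,0.3],
  [14.1,0.1,1.0,0,0,0,1],
], squeeze=15)

```text
t: 2.58
tool_pos: [0.4864, -0.2533, 0.0408]
orientation: [1.211, 1.203, -1.21]
force: [-0.4, -0.1, 0.5]
opening: 0.0589
```

jog_arm([
  [0,0,0,0,0,0,1],
  [0,0,0,0,0,0,1],
  [0,0,0,0,0,0,1],
])

```text
t: 2.95
tool_pos: [0.4878, -0.2543, 0.0426]
orientation: [1.211, 1.199, -1.209]
force: [0.1, -0.6, 6.8]
opening: 0.0407
```

jog_arm([
  [-6,0,0,0,0,0,1],
  [-12,0,0,0,0,0,1],
  [-15,0.5,-6,0,0,0,1],
  [-15,1,-12,0,0,0,1],
  [-15,2,-18,0,0,0,1],
])

```text
t: 3.58
tool_pos: [0.5074, -0.0724, 0.1929]
orientation: [1.212, 1.197, -1.208]
force: [-0.1, 0.3, -1.8]
opening: 0.0411
```

```bash
python3 - <<'E'
from h import *
go([.508,.147,.19],toolR(0,0,1)); print(pose()[2]["opening"])
E
```

```text
shift cm [  0.17  -0.03 -21.94] turn deg [-0.23  0.32 -0.51] |d| 21.9 |a| 0.6
0.04105655864915059
```

jog_arm([
  [0,0,-6,0,0,0,1],
  [0,0,-12,0,0,0,1],
  [0,0,-18,0,0.3,-0.5,1],
  [0,0,-22,0,0.3,-0.5,1],
  [6,0,-22,0,0.3,-0.5,1],
])

```text
t: 4.2
tool_pos: [0.513, 0.1513, 0.1368]
orientation: [1.216, 1.203, -1.199]
force: [1.8, -0.4, -2.0]
opening: 0.041
```

```bash
python3 - <<'E'
from h import *
go([.508,.147,.052],toolR(0,0,1)); print(pose()[2]["opening"])
E
```

```text
shift cm [ 8.47 -0.59  0.45] turn deg [ 0.01 -0.15 -0.66] |d| 8.5 |a| 0.7
0.0409956341239732
```

jog_arm([
  [6,-0.5,0.4,0,0,-0.7,1],
  [8.5,-0.5,0.4,0,0,-0.7,1],
  [8.5,-0.5,0.4,0,0,-0.7,1],
  [8.5,-0.5,0.4,0,0,-0.7,1],
])

```text
t: 4.7
tool_pos: [0.5095, 0.1477, 0.0527]
orientation: [1.211, 1.211, -1.207]
force: [-0.4, 0.0, -1.1]
opening: 0.0413
```

```bash
python3 - <<'E'
from h import *
np.set_printoptions(precision=4,suppress=True)
P,Q,st=pose();print(P,st["force"],st["opening"])
s=cam("scene");crop(s,220,190,100,75,8,"s7.png")
E
```

```text
[0.5095 0.1477 0.0527] [-0.426   0.0296 -1.0522] 0.041334409544465676
```

View pics/s7.png

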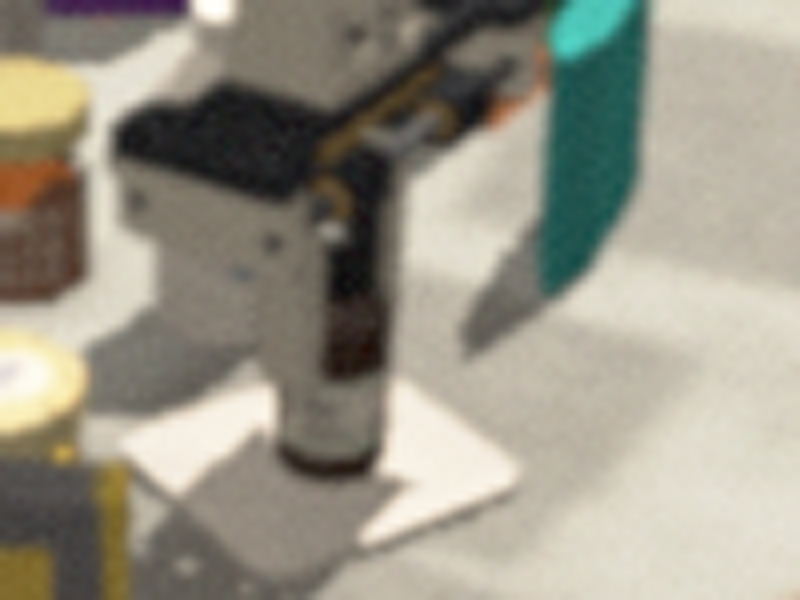

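jog_arm([
  [0.3,0,0,0,0,0,1],
  [0.3,0,0,0,0,0,1],
])

```text
t: 5.0
tool_pos: [0.5104, 0.1479, 0.0508]
orientation: [1.213, 1.21, -1.206]
force: [-1.1, 0.4, -1.3]
opening: 0.0407
```

jog_arm([
  [0.2,0,0,0,0,0,1],
  [0.2,0,0,0,0,0,1],
])

```text
t: 5.25
tool_pos: [0.5103, 0.1478, 0.0487]
orientation: [1.212, 1.21, -1.206]
force: [-0.3, -0.0, -1.0]
opening: 0.0411
```

jog_arm([
  [0.3,0,0,0,0,0,1],
  [0.3,0,0,0,0,0,1],
])

```text
t: 5.5
tool_pos: [0.5107, 0.1479, 0.0459]
orientation: [1.213, 1.21, -1.205]
force: [0.2, -0.4, 2.1]
opening: 0.0413
```

jog_arm([
  [0.2,0,0,0,0,0,1],
  [0.2,0,0,0,0,0,1],
])

```text
t: 5.75
tool_pos: [0.5117, 0.1481, 0.0456]
orientation: [1.214, 1.208, -1.204]
force: [-3.1, -1.9, 13.1]
opening: 0.041
```

jog_arm([
  [-0.1,0,0,0,0,0,1],
  [-0.1,0,0,0,0,0,0.3],
  [-0.1,0,0,0,0,0,0.3],
  [-0.1,0,0,0,0,0,0.3],
  [-0.1,0,0,0,0,0,0.3],
])

```text
t: 6.38
tool_pos: [0.5115, 0.1481, 0.0464]
orientation: [1.214, 1.209, -1.204]
force: [-0.7, 1.1, 0.3]
opening: 0.0646
```

jog_arm([
  [-5,0,0,0,0,0,0.3],
  [-10,0,0,0,0,0,0.3],
  [-15,0,0,0,0,0,0.3],
  [-20,0,0,0,0,0,0.3],
])

```text
t: 6.88
tool_pos: [0.5104, 0.1473, 0.2481]
orientation: [1.214, 1.208, -1.204]
force: [0.9, -0.3, -0.8]
opening: 0.065
```

```bash
python3 - <<'E'
from h import *
s=cam("scene");crop(s,170,190,100,75,8,"s8.png")
s=cam("top");crop(s,155,215,100,75,8,"t8.png")
E
```

```text
(no output)
```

View pics/s8.png

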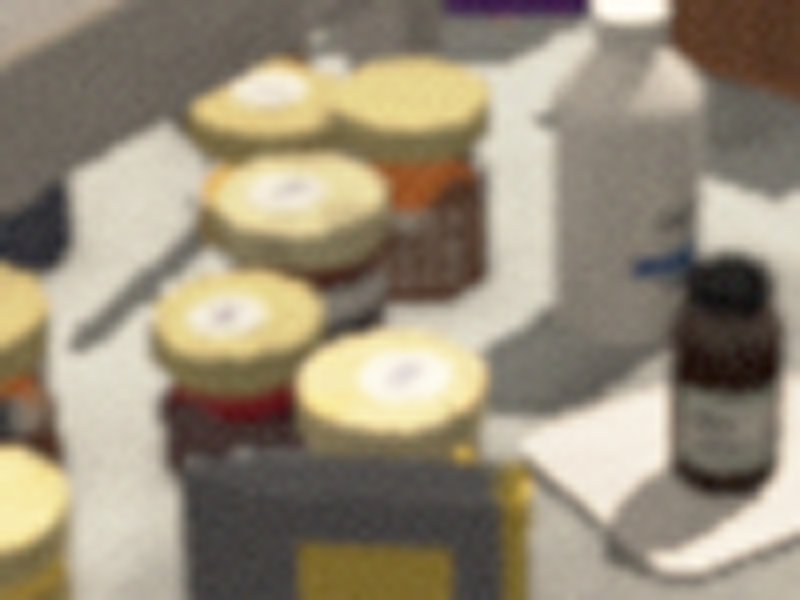

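View pics/t8.png

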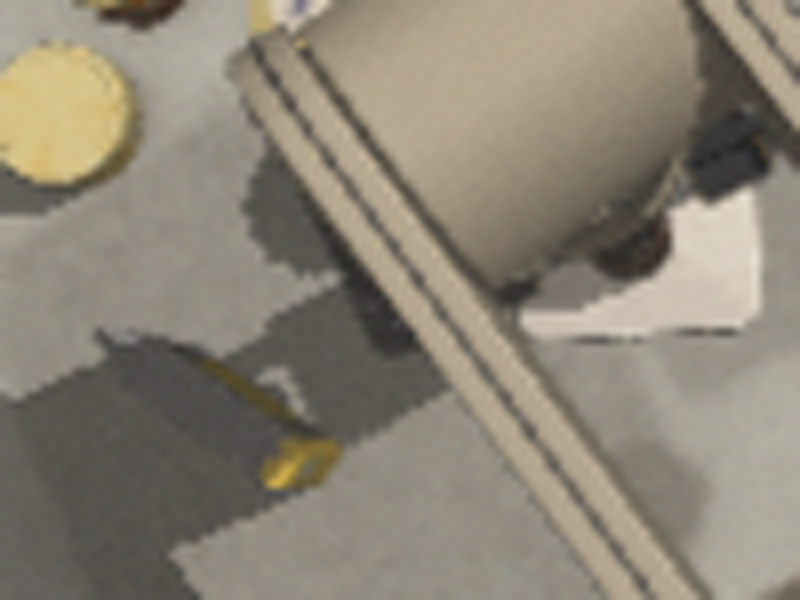

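```bash
python3 - <<'E'
import cv2
a=cv2.imread("pics/top0.png")[250:282,163:203]; cv2.imwrite("pics/t9.png",cv2.resize(a,None,fx=18,fy=18,interpolation=cv2.INTER_NEAREST))
a=cv2.imread("pics/scene0.png")[244:294,190:240]; cv2.imwrite("pics/s9.png",cv2.resize(a,None,fx=12,fy=12,interpolation=cv2.INTER_NEAREST))
E
```

```text
(no output)
```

View pics/t9.png

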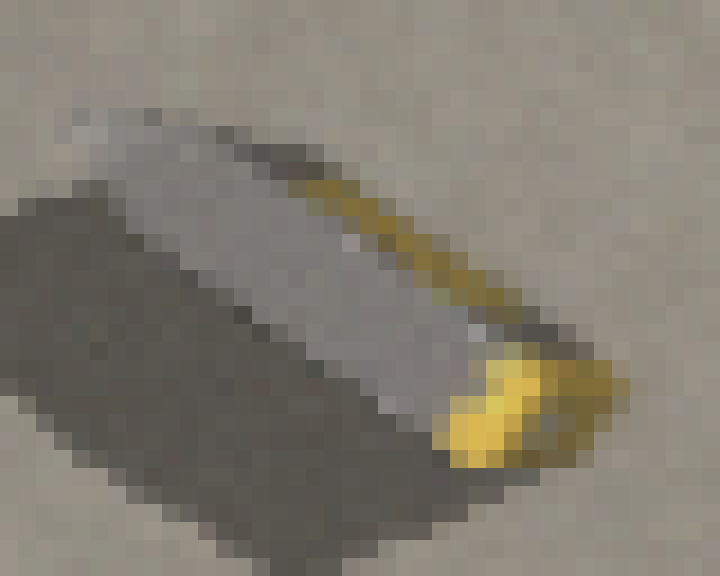

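View pics/s9.png

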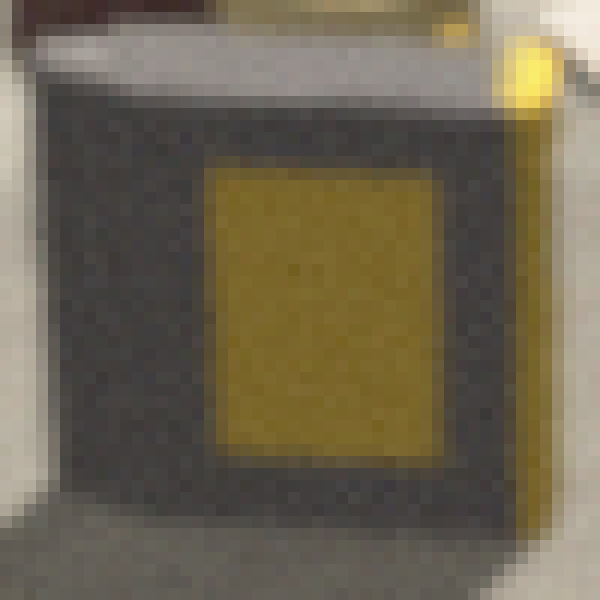

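```bash
python3 - <<'E'
from h import *
np.set_printoptions(precision=1,suppress=True)
c=cam("top");s=cam("scene")
T=lambda x,y:plane(c,163+x/18-.5,250+y/18-.5,.11)[:2]*1000
S=lambda x,y,z=.11:plane(s,190+x/12-.5,244+y/12-.5,z)[:2]*1000
def ang(a,b):return np.degrees(np.arctan2(*(b-a)[::-1]))
a,b=T(430,430),T(130,240);print("L",a,b,ang(a,b)); a,b=T(490,335),T(300,195);print("R",a,b,ang(a,b))
a,b=T(532,412),T(80,135);print("axis",a,b,ang(a,b),np.linalg.norm(a-b),(a+b)/2)
a,b=S(557,72),S(38,45);print("S axis",a,b,ang(a,b),np.linalg.norm(a-b),(a+b)/2)
a,b=S(510,118),S(140,95);print("S left edge top",a,b,ang(a,b))
a,b=S(515,540,0),S(150,515,0);print("S left edge bot",a,b,ang(a,b))
P,Q,st=pose();print(P)
E
```

```text
L [484.2 339.8] [544.3 377. ] 31.771941920180954
R [495.4 321.7] [537.  343.6] 27.802032680702983
axis [478.2 320.6] [567.4 377.4] 32.522041617854704 105.72451682078928 [522.8 349. ]
S axis [476.  322.1] [570.8 373.6] 28.512576365260983 107.88856496057707 [523.4 347.9]
S left edge top [474.5 340.9] [541.6 376. ] 27.58163556903153
S left edge bot [476.7 337.5] [546.4 374.1] 27.669820226502583
[0.5 0.1 0.2]
```

```bash
python3 - <<'E'
from h import *
go([.447,.305,.20],toolR(40,29.5,1))
E
```

```text
shift cm [  4.79  -6.47 -15.73] turn deg [-28.29  10.17  38.63] |d| 17.7 |a| 49.0
```

jog_arm([
  [4.8,-6.5,-15.7,-28.3,10.2,38.6,0.3],
  [4.8,-6.5,-15.7,-28.3,10.2,38.6,0.3],
  [4.8,-6.5,-15.7,-28.3,10.2,38.6,0.3],
  [4.8,-6.5,-15.7,-28.3,10.2,38.6,0.3],
  [4.8,-6.5,-15.7,-28.3,10.2,38.6,0.3],
])

```text
t: 7.7
tool_pos: [0.4441, 0.305, 0.1955]
orientation: [1.208, 1.013, -0.278]
force: [-0.7, 0.3, 0.6]
opening: 0.065
```

```bash
python3 - <<'E'
from h import *
go([.447,.305,.145],toolR(40,29.5,1));print(pose()[2]["q"])
E
```

```text
shift cm [ 4.04 -3.05  0.14] turn deg [ 0.28 -0.17  0.1 ] |d| 5.1 |a| 0.3
[ 0.49604548 -0.75863508  2.40076175  0.02080275  0.80337803  1.53705603]
```

jog_arm([
  [4.0,-3.0,0.1,0,0,0,0.3],
  [4.0,-3.0,0.1,0,0,0,0.3],
  [4.0,-3.0,0.1,0,0,0,0.3],
])

```text
t: 8.07
tool_pos: [0.4469, 0.3053, 0.1457]
orientation: [1.208, 1.013, -0.279]
force: [0.3, 0.3, 0.8]
opening: 0.065
```

```bash
python3 - <<'E'
from h import *
go([.497,.3337,.0756],toolR(40,29.5,1));print(pose()[2]["q"])
c=cam("top");crop(c,145,225,80,60,10,"t10.png");s=cam("scene");crop(s,175,210,100,75,8,"s10.png")
E
```

```text
shift cm [ 9.07 -0.06  0.02] turn deg [ 0.26 -0.16  0.17] |d| 9.1 |a| 0.4
[ 0.492731   -0.68845727  2.45412548  0.02703437  0.68115552  1.528158  ]
```

View pics/t10.png

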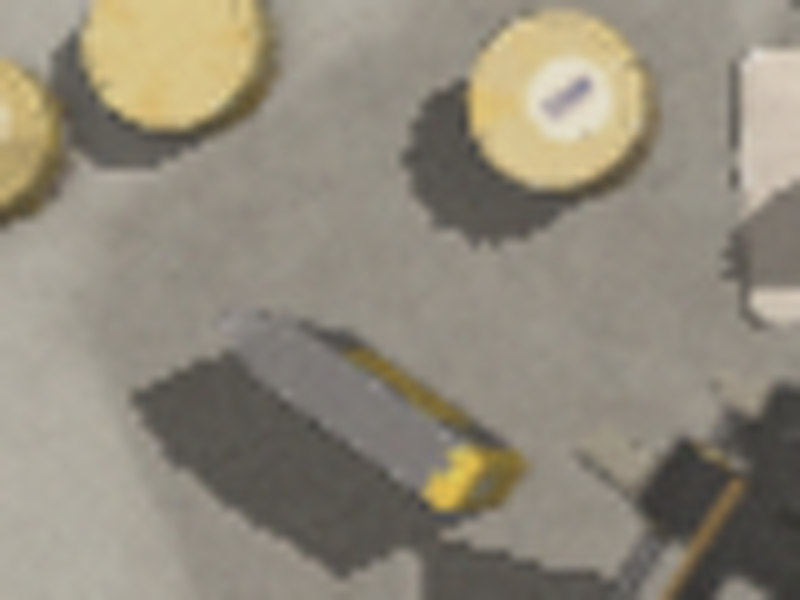

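View pics/s10.png

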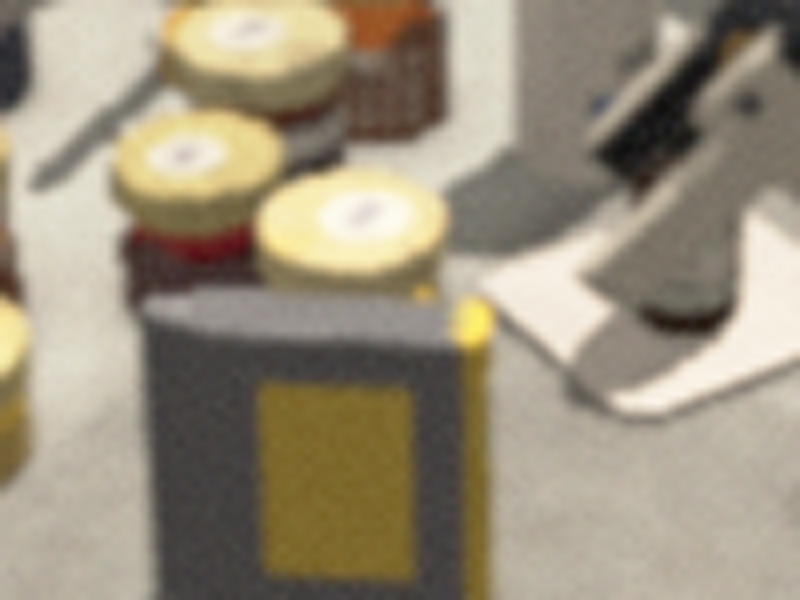

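jog_arm([
  [4,0,0,0,0,0,0.3],
  [8,0,0,0,0,0,0.3],
  [9.1,0,0,0,0,0,0.3],
  [9.1,0,0,0,0,0,0.3],
], squeeze=50)

```text
t: 8.68
tool_pos: [0.4994, 0.3353, 0.0782]
orientation: [1.209, 1.012, -0.277]
force: [-0.1, -0.6, -0.3]
opening: 0.0652
```

```bash
python3 - <<'E'
from h import *
go([.497,.3337,.0756],toolR(40,29.5,1))
c=cam("top");crop(c,145,225,80,60,10,"t11.png");s=cam("scene");crop(s,175,210,100,75,8,"s11.png")
E
```

```text
shift cm [ 0.01 -0.39  0.02] turn deg [ 0.26 -0.16  0.04] |d| 0.4 |a| 0.3
```

View pics/t11.png

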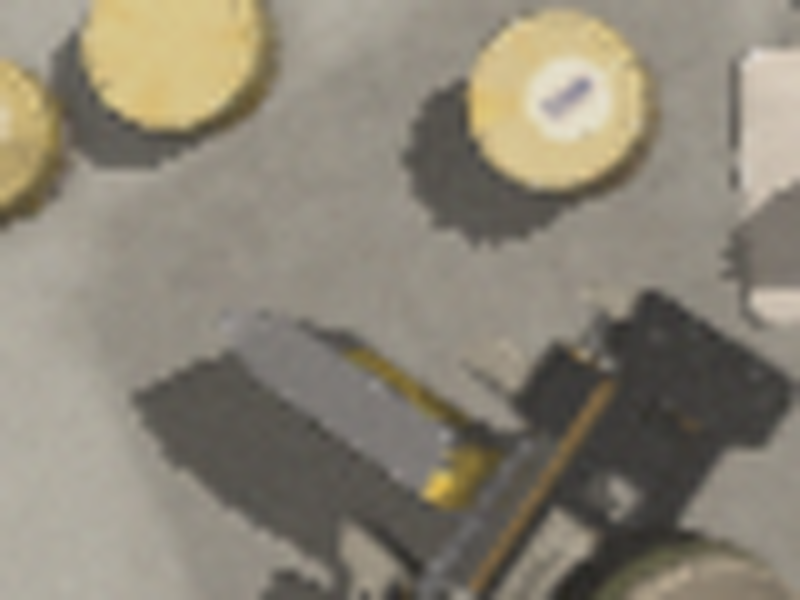

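View pics/s11.png

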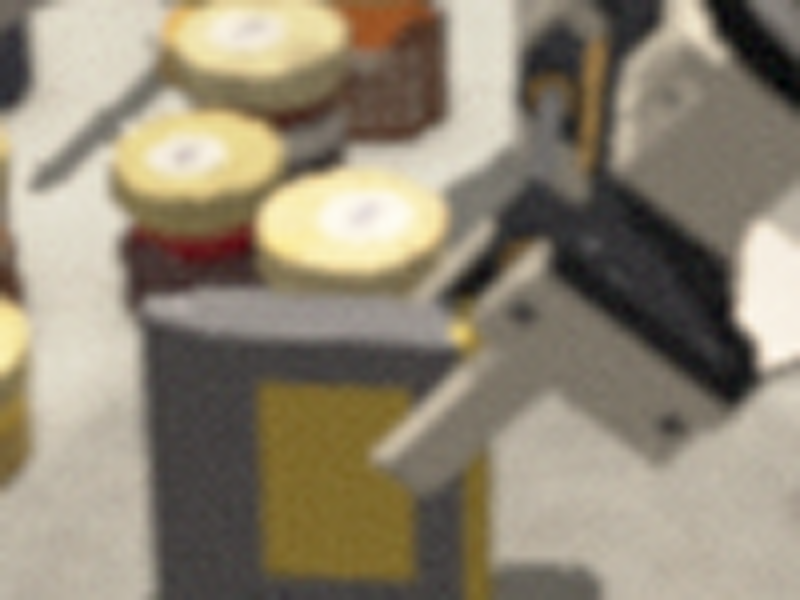

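jog_arm([
  [0,0,0,0,0,0,1],
  [0,0,0,0,0,0,1],
  [0,0,0,0,0,0,1],
  [0,0,0,0,0,0,1],
  [0,0,0,0,0,0,1],
])

```text
t: 9.4
tool_pos: [0.4995, 0.3354, 0.0797]
orientation: [1.21, 1.01, -0.275]
force: [-1.6, -1.1, 1.1]
opening: 0.0238
```

```bash
python3 - <<'E'
from h import *
np.set_printoptions(precision=3,suppress=True)
P,Q,st=pose();print(st["opening"],st["force"],Q.as_matrix(),P)
s=cam("scene");crop(s,175,210,100,75,8,"s12.png")
E
```

```text
0.023830938508223036 [-1.63  -1.073  1.108] [[ 0.559  0.663  0.497]
 [ 0.32   0.381 -0.868]
 [-0.765  0.644  0.001]] [0.5   0.335 0.08 ]
```

View pics/s12.png

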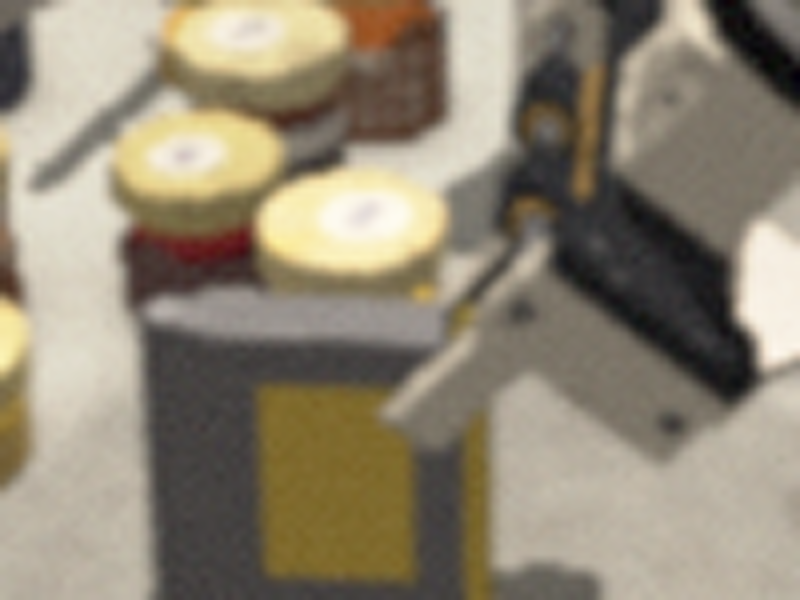

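jog_arm([
  [-1.5,1.3,0,0,0,0,1],
  [-4,3.4,0,0,0,0,1],
  [-8,6.7,0,0,0,0,1],
  [-12,10,0,0,0,0,1],
  [-12,10,0,0,0,0,1],
])

```text
t: 10.07
tool_pos: [0.5011, 0.3364, 0.2431]
orientation: [1.215, 1.004, -0.268]
force: [0.3, -0.4, -2.4]
opening: 0.0235
```

```bash
cat >> h.py <<'E'
def xplane(c,u,v,p0,yaw):
    R=np.array(c["R"]);t=np.array(c["t"]);o=-R.T@t
    d=R.T@np.array([(u-c["cx"])/c["f"],(v-c["cy"])/c["f"],1]); n=np.array([np.cos(np.radians(yaw)),np.sin(np.radians(yaw)),0])
    return o+d*(n@(np.array(p0)-o))/(n@d)
E
python3 - <<'E'
from h import *
np.set_printoptions(precision=4,suppress=True)
s=cam("scene");c=cam("top"); p0=[.616,-.215,0]; yaw=-1
f=s["frame"]
for z in (.03,.05,.07,.09,.105):
    out=[]
    for y in np.arange(-.14,-.30,-.002):
        # spine plane point at given y
        x=.616+np.tan(np.radians(1))*(y+.215)
        u,v=proj(s,[x,y,z]); r,g,b=cv2.getRectSubPix(f,(1,1),(float(u),float(v)))[0,0].astype(int)
        out.append('R' if r>g+25 and r>b+25 and r>2*b-20 and r<170 else 'B' if b>r+15 and b>g+5 else 'G' if g>r+15 and g>b+5 else 'k' if max(r,g,b)<60 else '.')
    print(z,''.join(out))
# top boundaries from t4 (20x, 295,165)
for n,p in dict(blue_red=(22,340),red_r=(168,285),green_l=(178,268),green_r=(308,205),black_l=(320,195),black_r=(425,150)).items():
    print(n,xplane(c,295+p[0]/20-.5,165+p[1]/20-.5,p0,yaw))
crop(s,170,120,150,112,5,"s13.png")
E
```

```text
0.03 ...BBBBBBBBBBBBBBB....RRRRRRRRRRRRR....GGGGGGGGGGGGGGGGkkkkkkk..........GGGGG...
0.05 ....BBBBBBBBBBBBBBB...RRRRRRRRRRRRR...GGGGGGGGGGGGGGGGGkkkkkkk..................
0.07 ....BBBBBBBBBBB.......RRRRRR...........GGGGGGGGG.......kkk......................
0.09 ....BBBBBBBBBBB.......RRRRRRRR.........GGGGGGGG......kkkkk......................
0.105 ...BBBBBBBBBBBBBBB....RRRRRRRRRRRRR....GGGGGGGGGGGGGGGGkkkkkkk..................
blue_red [ 0.6166 -0.1794  0.0296]
red_r [ 0.616  -0.2142  0.0138]
green_l [ 0.616  -0.2146  0.0267]
green_r [ 0.6155 -0.2436  0.0274]
black_l [ 0.6155 -0.2455  0.0319]
black_r [ 0.615  -0.2701  0.0263]
```

View pics/s13.png

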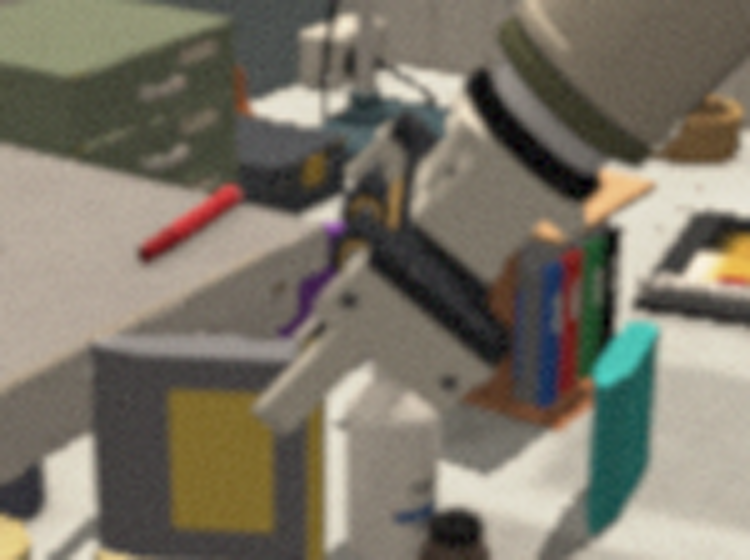

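```bash
python3 - <<'E'
from h import *
P,Q,st=pose();print(Q.as_matrix()[:,0])
go([.48,.06,.25],toolR(40.1,14,1))
go([.485,-.2185,.25],toolR(40.1,-1,1))
E
```

```text
[ 0.55899797  0.31954201 -0.76512364]
shift cm [-10.93 -10.78  22.94] turn deg [ 1.213e+01 -1.015e+01  1.000e-02] |d| 27.6 |a| 15.8
shift cm [-19.55 -21.05  47.36] turn deg [ 23.61 -19.81   0.  ] |d| 55.4 |a| 30.8
```

jog_arm([
  [-2.2,-2.2,4.6,2.4,-2,0,1],
  [-4.4,-4.4,9.2,4.8,-4,0,1],
  [-6.6,-6.6,13.8,7.2,-6,0,1],
  [-8.8,-8.8,18.4,9.6,-8,0,1],
  [-10.9,-10.8,22.9,12.1,-10.1,0,1],
])

```text
t: 10.8
tool_pos: [0.5032, 0.0591, 0.2453]
orientation: [1.346, 0.865, -0.505]
force: [0.7, 0.2, -2.3]
opening: 0.0235
```

```bash
python3 - <<'E'
from h import *
P,Q,st=pose();print(st["opening"],st["q"])
go([.485,-.2185,.25],toolR(40.1,-1,1))
E
```

```text
0.02353529863069465 [-0.1905715  -0.89007706  2.36934519  0.31593756  1.05782356  1.06502375]
shift cm [-5.88 -6.28 26.46] turn deg [11.49 -9.97  1.39] |d| 27.8 |a| 15.3
```

```bash
python3 - <<'E'
from h import *
go([.535,.02,.248],toolR(40.1,11,1))
go([.535,-.10,.248],toolR(40.1,4,1))
go([.50,-.2185,.248],toolR(40.1,-1,1))
E
```

```text
shift cm [1.09 1.84 4.57] turn deg [ 2.22 -2.35  1.36] |d| 5.0 |a| 3.5
shift cm [-0.82 -0.4  16.2 ] turn deg [ 7.63 -6.79  1.38] |d| 16.2 |a| 10.3
shift cm [-4.82 -5.27 26.83] turn deg [11.49 -9.97  1.39] |d| 27.8 |a| 15.3
```

jog_arm([
  [1.1,1.8,4.6,2.2,-2.3,1.4,1],
  [0.1,0.7,10.4,5,-4.5,1.4,1],
  [-0.8,-0.4,16.2,7.6,-6.8,1.4,1],
  [-2.8,-2.8,21.5,9.5,-8.4,1.4,1],
  [-4.8,-5.3,26.8,11.5,-10,1.4,1],
])

```text
t: 11.42
tool_pos: [0.4981, -0.2193, 0.2443]
orientation: [1.472, 0.67, -0.697]
force: [0.1, -0.1, -3.4]
opening: 0.0236
```

```bash
python3 - <<'E'
from h import *
P,Q,st=pose();print(st["opening"],st["q"])
go([.493,-.2185,.248],toolR(40.1,-1,1))
go([.493,-.2185,.090],toolR(40.1,-1,1))
E
```

```text
0.023632901439865538 [-0.85313457 -0.64019994  2.24496834  0.56488625  1.0976999   0.58941967]
shift cm [-0.62 -0.15 -0.07] turn deg [-0.2  -0.04  0.18] |d| 0.6 |a| 0.3
shift cm [ 11.5  -10.29  -0.02] turn deg [-0.2  -0.04  0.18] |d| 15.4 |a| 0.3
```

jog_arm([
  [3.8,-3.5,0,-0.2,0,0.2,1],
  [7.3,-6.6,0,-0.2,0,0.2,1],
  [7.3,-6.6,0,-0.2,0,0.2,1],
])

```text
t: 11.8
tool_pos: [0.4908, -0.2156, 0.1379]
orientation: [1.476, 0.679, -0.698]
force: [-0.0, -0.5, -1.6]
opening: 0.0236
```

```bash
python3 - <<'E'
from h import *
P,Q,st=pose();print(st["opening"],st["q"])
go([.493,-.2185,.090],toolR(40.1,-1,1))
c=cam("top");crop(c,270,130,100,75,8,"t14.png");s=cam("scene");crop(s,235,130,100,75,8,"s14.png")
E
```

```text
0.023597788771061255 [-0.86413664 -0.54854806  2.38408294  0.64969693  0.92298784  0.42789807]
shift cm [ 3.83 -2.88  0.33] turn deg [-0.38 -0.44  0.52] |d| 4.8 |a| 0.8
```

View pics/t14.png

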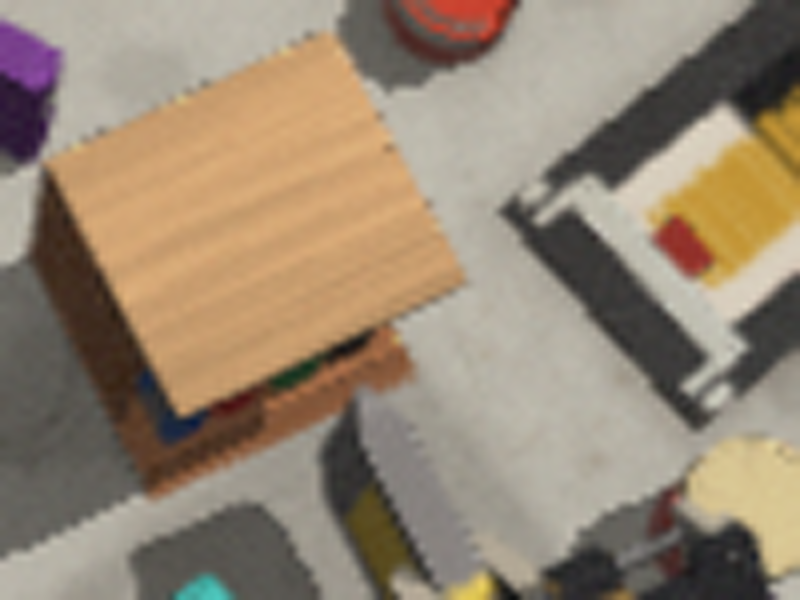

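View pics/s14.png

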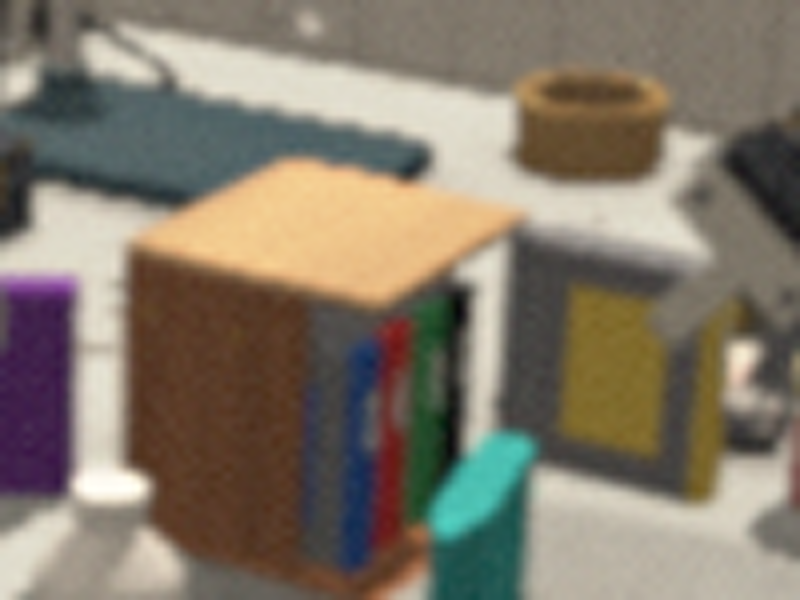

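```bash
python3 - <<'E'
from h import *
c=cam("top");s=cam("scene")
crop(c,308,175,30,30,20,"t15.png"); crop(s,292,150,40,45,14,"s15.png")
P,Q,st=pose(); print(P,Q.as_matrix()[:,[0,2]])
E
```

```text
[ 0.49539766 -0.21955482  0.14839834] [[ 0.64597285 -0.01668668]
 [-0.01182595 -0.99985983]
 [-0.76326878  0.00136931]]
```

View pics/t15.png

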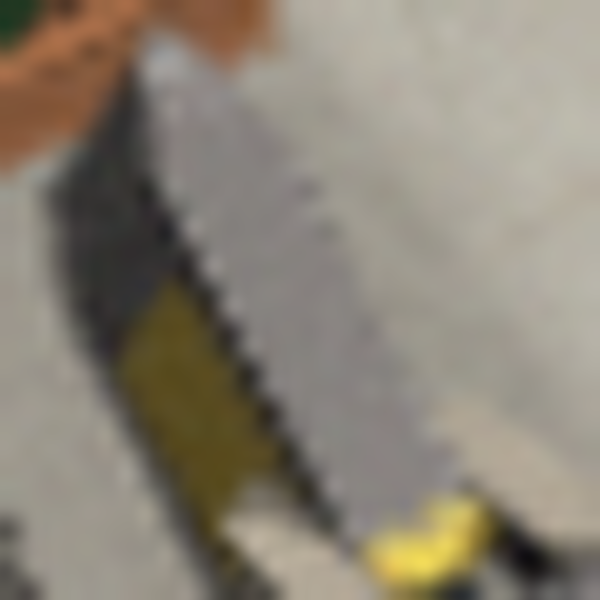

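View pics/s15.png

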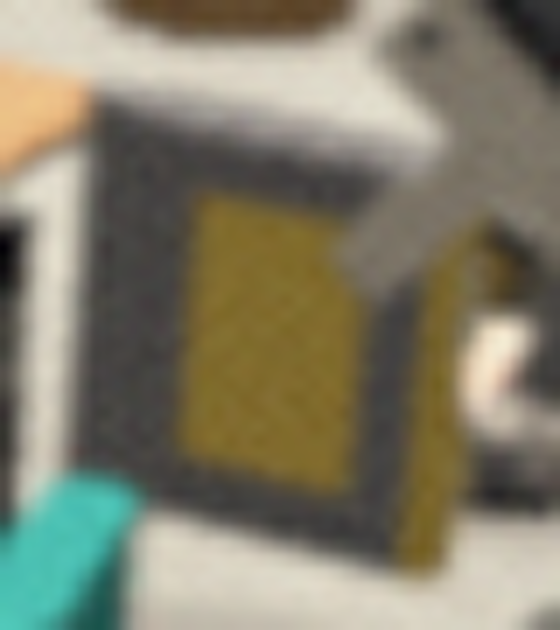

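```bash
python3 - <<'E'
from h import *
np.set_printoptions(precision=1,suppress=True)
c=cam("top")
T=lambda x,y,z=.178:plane(c,308+x/20-.5,175+y/20-.5,z)[:2]*1000
def ang(a,b):return np.degrees(np.arctan2(*(b-a)[::-1]))
a,b=T(345,535),T(165,190);print("L",a,b,ang(a,b)); a,b=T(470,480),T(335,210);print("R",a,b,ang(a,b))
print("tip",T(165,35),"spine",T(430,560))
D=lambda x,y,z=.153:plane(c,270+x/8-.5,130+y/8-.5,z)[:2]*1000
for n,(p,q) in dict(left=((190,410),(48,165)),right=((465,280),(330,33)),front=((465,280),(185,415)),back=((330,33),(48,163))).items():
    print(n,D(*p),D(*q),ang(D(*p),D(*q)))
E
```

```text
L [ 482.5 -204.5] [ 551.1 -206.6] -1.739070869421917
R [ 481.1 -228.8] [ 534.3 -231.6] -2.9552217036626747
tip [ 575.9 -220.3] spine [ 471.9 -215.6]
left [ 602.  -146.6] [ 733.7 -143.5] 1.362000814964804
right [ 598.8 -287.2] [ 731.2 -290. ] -1.2089071362167036
front [ 598.8 -287.2] [ 601.  -143.5] 89.15334064989823
back [ 731.2 -290. ] [ 734.5 -143.9] 88.70872583265705
```

```bash
python3 - <<'E'
from h import *
go([.502,-.2215,.091],toolR(40.1,0,1))
E
```

```text
shift cm [ 4.83 -3.24  0.16] turn deg [-0.65  0.7  -0.17] |d| 5.8 |a| 1.0
```

jog_arm([
  [2.5,-1.7,0.1,-0.6,0.7,-0.2,1],
  [4.8,-3.2,0.2,-0.6,0.7,-0.2,1],
  [4.8,-3.2,0.2,-0.6,0.7,-0.2,1],
  [4.8,-3.2,0.2,-0.6,0.7,-0.2,1],
])

```text
t: 12.55
tool_pos: [0.503, -0.2225, 0.0936]
orientation: [1.461, 0.678, -0.68]
force: [-0.1, 0.6, -0.9]
opening: 0.0237
```

```bash
python3 - <<'E'
from h import *
np.set_printoptions(precision=3,suppress=True)
P,Q,st=pose();print(P,st["opening"],st["force"],st["q"])
go([.502,-.2215,.091],toolR(40.1,0,1))
c=cam("top");crop(c,290,160,50,45,12,"t16.png");s=cam("scene");crop(s,260,140,70,52,11,"s16.png")
E
```

```text
[ 0.503 -0.223  0.094] 0.02365947892219339 [-0.125  0.601 -0.867] [-0.858 -0.408  2.384  0.739  0.81   0.286]
shift cm [ 0.13 -0.24 -0.1 ] turn deg [ 0.02  0.06 -0.07] |d| 0.3 |a| 0.1
```

View pics/t16.png

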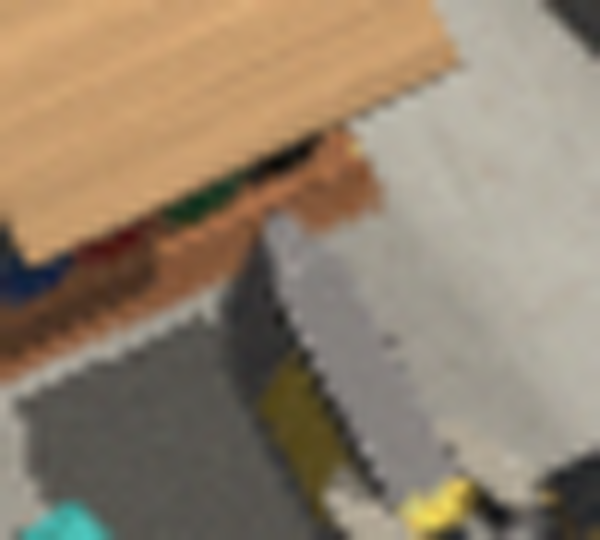

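View pics/s16.png

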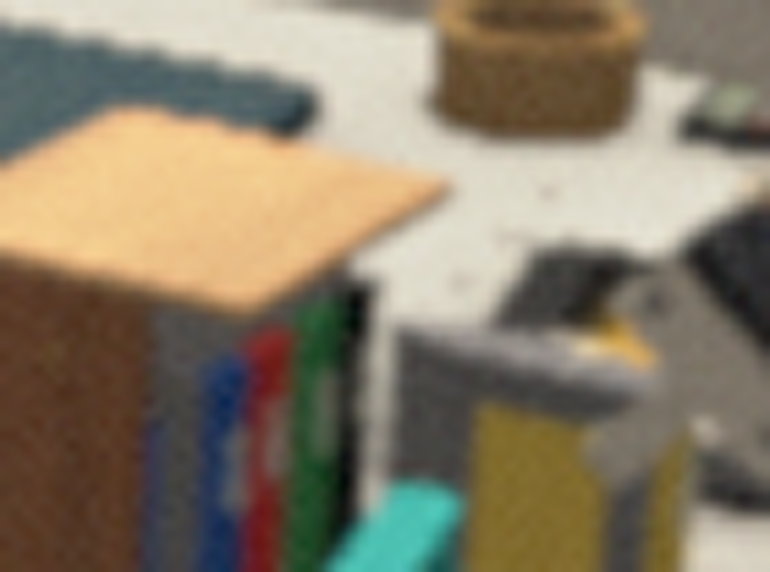

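jog_arm([
  [0.9,0.6,0,0,0,0,1],
  [1.5,1.3,0,0,0,0,1],
  [2.1,2.1,0,0,0,0,1],
  [2.1,2.1,0,0,0,0,1],
])

```text
t: 13.15
tool_pos: [0.5334, -0.2224, 0.0913]
orientation: [1.46, 0.679, -0.679]
force: [-0.4, -0.1, -2.6]
opening: 0.0232
```

```bash
python3 - <<'E'
from h import *
np.set_printoptions(precision=3,suppress=True)
P,Q,st=pose();print(P,st["opening"],st["force"],st["q"],Q.as_matrix()[:,0])
c=cam("top");crop(c,290,160,50,45,12,"t17.png");s=cam("scene");crop(s,260,140,70,52,11,"s17.png")
E
```

```text
[ 0.533 -0.222  0.091] 0.023154606869847293 [-0.438 -0.092 -2.615] [-0.795 -0.314  2.321  0.742  0.748  0.316] [ 0.645 -0.001 -0.764]
```

View pics/t17.png

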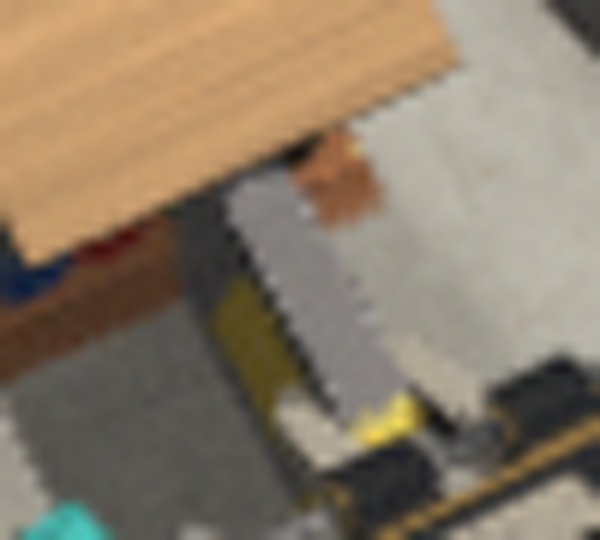

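View pics/s17.png

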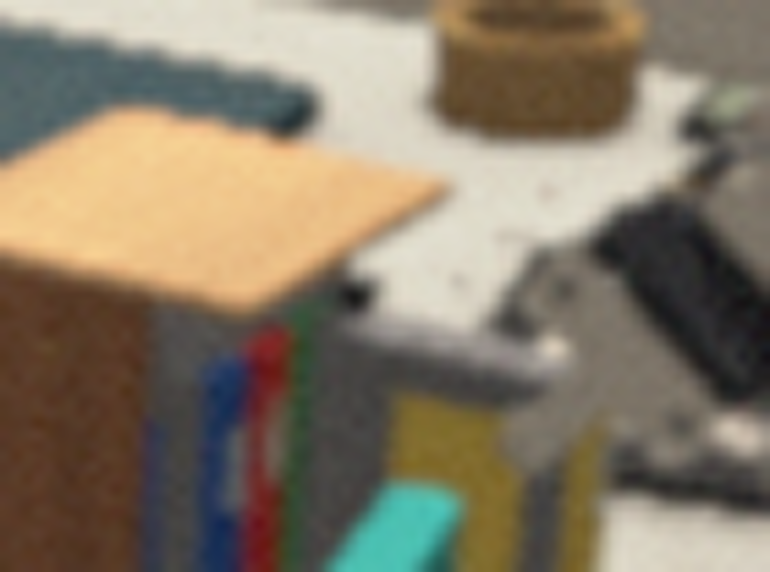

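```bash
python3 - <<'E'
from h import *
np.set_printoptions(precision=1,suppress=True)
c=cam("top");s=cam("scene")
T=lambda x,y,z:plane(c,290+x/12-.5,160+y/12-.5,z)[:2]*1000
# t16, TCP .503,-.2225,.0936 -> top z .124, bottom .014
print("tip",T(278,215,.124),"Ledge",T(300,325,.124),T(398,505,.124),"Redge",T(375,320,.124),T(440,435,.124))
# t17 TCP .5334,-.2224,.0913 top .1216
print("17 L",T(230,215,.1216),T(350,430,.1216),"R",T(300,190,.1216),T(385,355,.1216),"spine mid",T(390,432,.1216))
print("roof FL FR",T(28,262,.153),T(460,65,.153))
# spines at z~.03 on plane x
for n,p in dict(red_l=(80,255),red_r=(165,222),green_l=(165,220),green_r=(243,185),bl_l=(250,180),bl_r=(318,150)).items():
    print(n,xplane(c,290+p[0]/12-.5,160+p[1]/12-.5,[.616,-.215,0],-1)*1000)
# bottom front edge ramp corner
print("floor corners", T(382,195,0.0)*1, T(0,385,0.0))
S=lambda x,y:(260+x/11-.5,140+y/11-.5)
for x0 in (.612,.616,.620): print(x0,"S tip",xplane(s,*S(327,420),[x0,-.215,0],-1)*1000,"S red r",xplane(s,*S(285,420),[x0,-.215,0],-1)*1000,"blue r",xplane(s,*S(247,420),[x0,-.215,0],-1)*1000,"gr r(s16)",xplane(s,*S(340,420),[x0,-.215,0],-1)*1000)
E
```

```text
tip [ 585.6 -222.7] Ledge [ 552.1 -211.8] [ 489.5 -211.1] Redge [ 543.1 -233.1] [ 502.6 -233.2]
17 L [ 592.8 -210.1] [ 516.7 -210.1] R [ 589.9 -233.2] [ 532.4 -231.1] spine mid [ 510.6 -220.7]
roof FL FR [ 602.4 -141. ] [ 597.1 -287.1]
red_l [ 616.6 -180.7   39.5]
red_r [ 616.  -214.    26.1]
green_l [ 616.  -213.5   29.6]
green_r [ 615.5 -243.2   25.5]
bl_l [ 615.5 -245.4   28.3]
bl_r [ 615.  -271.7   23.8]
floor corners [ 595.5 -289.9] [ 596.2 -144.3]
0.612 S tip [ 611.7 -230.3   77.1] S red r [ 612.3 -199.    87.9] blue r [ 612.8 -171.8   97.2] gr r(s16) [ 611.6 -240.2   73.7]
0.616 S tip [ 615.6 -238.2   73.4] S red r [ 616.1 -206.7   84.3] blue r [ 616.6 -179.3   93.7] gr r(s16) [ 615.4 -248.2   70. ]
0.62 S tip [ 619.5 -246.1   69.7] S red r [ 620.  -214.5   80.7] blue r [ 620.5 -186.9   90.1] gr r(s16) [ 619.3 -256.2   66.3]
```

```bash
python3 - <<'E'
from h import *
np.set_printoptions(precision=1,suppress=True)
s=cam("scene")
for n,X in dict(tiptop=(.616,-.2205,.1216),tip=(.616,-.2205,.075),redr=(.617,-.214,.08),roofFL=(.601,-.1415,.153),roofFR=(.598,-.2885,.153),roofBL=(.734,-.144,.153)).items():
    u=proj(s,X);print(n,u,(u+.5-[260,140])*11)
crop(s,270,150,40,45,13,"s18.png")
E
```

```text
tiptop [287.7 167.3] [309.8 306.2]
tip [287.  178.8] [302.6 432. ]
redr [286.  178.1] [292.  424.1]
roofFL [281.6 166.6] [242.7 298.4]
roofFR [300.5 155.3] [451.1 174.3]
roofBL [250.3 159.1] [-101.4  215.4]
```

View pics/s18.png

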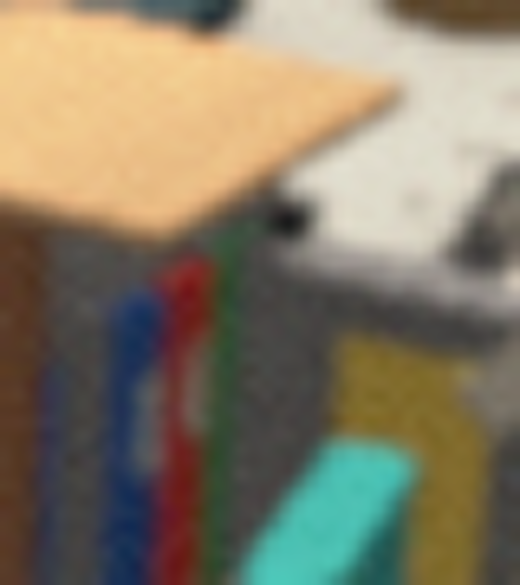

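jog_arm([
  [0.6,0.6,0,0,0,0,1],
  [1.2,1.2,0,0,0,0,1],
  [1.8,1.8,0,0,0,0,1],
  [1.8,1.8,0,0,0,0,1],
])

```text
t: 13.9
tool_pos: [0.5585, -0.2227, 0.0891]
orientation: [1.461, 0.678, -0.679]
force: [0.4, -0.5, -2.5]
opening: 0.0238
```

```bash
python3 - <<'E'
from h import *
np.set_printoptions(precision=3,suppress=True)
P,Q,st=pose();print(P,st["opening"],st["force"],st["wrist_torque"],Q.as_matrix()[:,0])
c=cam("top");crop(c,290,160,50,45,12,"t19.png");s=cam("scene");crop(s,265,145,50,50,12,"s19.png")
E
```

```text
[ 0.559 -0.223  0.089] 0.023767864844630136 [ 0.435 -0.459 -2.471] [-0.011  0.61  -0.004] [ 0.646 -0.001 -0.764]
```

View pics/t19.png

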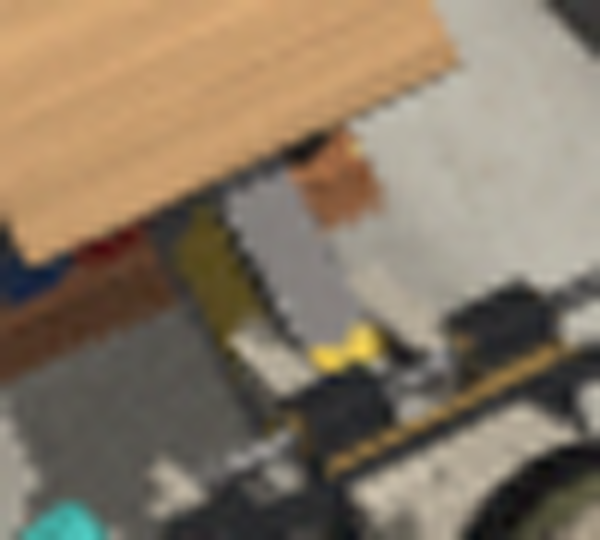

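View pics/s19.png

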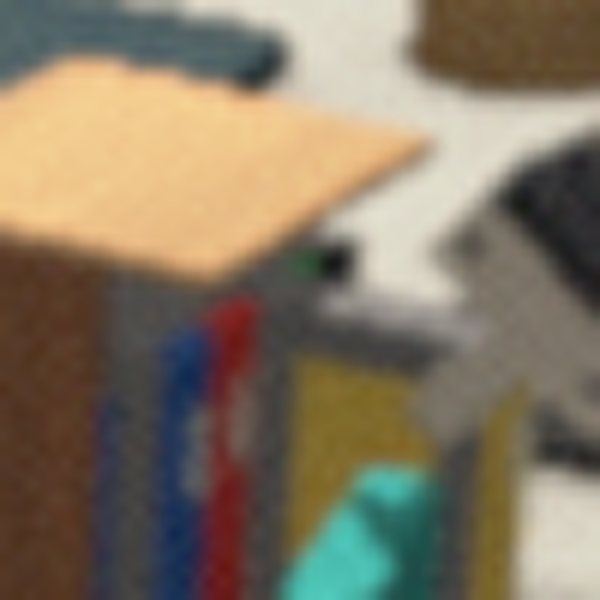

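jog_arm([
  [0.6,0.6,-0.1,0,0,0,1],
  [1.2,1.2,-0.2,0,0,0,1],
  [1.75,1.8,-0.3,0,0,0,1],
  [1.75,1.8,-0.3,0,0,0,1],
])

```text
t: 14.5
tool_pos: [0.5838, -0.2197, 0.0875]
orientation: [1.46, 0.678, -0.679]
force: [0.4, -0.8, -2.1]
opening: 0.0238
```

```bash
python3 - <<'E'
from h import *
np.set_printoptions(precision=3,suppress=True)
P,Q,st=pose();print(P,st["opening"],st["force"],st["wrist_torque"],Q.as_matrix()[:,0])
c=cam("top");crop(c,290,160,50,45,12,"t20.png");s=cam("scene");crop(s,265,145,50,50,12,"s20.png")
E
```

```text
[ 0.584 -0.22   0.087] 0.023797539757521236 [ 0.369 -0.818 -2.057] [-0.046  0.564 -0.063] [ 0.646 -0.001 -0.764]
```

View pics/t20.png

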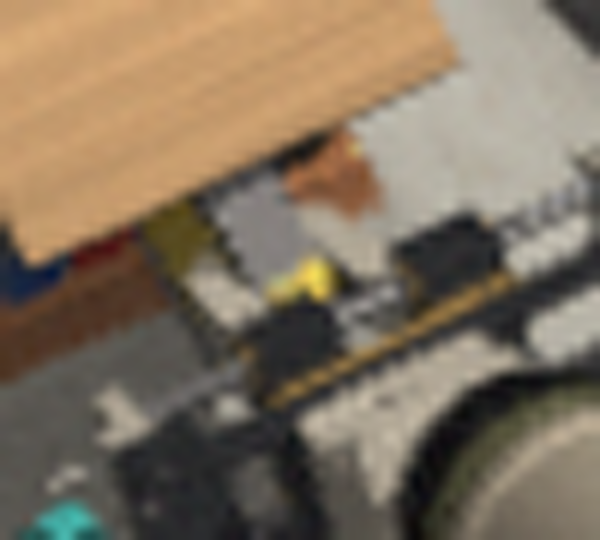

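View pics/s20.png

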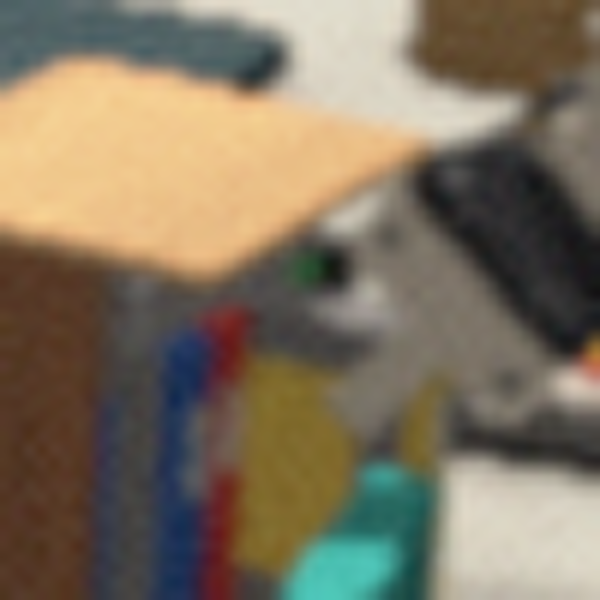

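jog_arm([
  [0.5,0.5,0,0,0,0,1],
  [1.0,1.0,0,0,0,0,1],
  [1.0,1.0,0,0,0,0,1],
])

```text
t: 14.98
tool_pos: [0.5978, -0.2196, 0.0861]
orientation: [1.46, 0.678, -0.679]
force: [0.5, 0.4, -1.9]
opening: 0.0238
```

```bash
python3 - <<'E'
from h import *
np.set_printoptions(precision=3,suppress=True)
P,Q,st=pose();print(P,st["opening"],st["force"],st["wrist_torque"],Q.as_matrix()[:,0])
s=cam("scene");crop(s,265,145,50,50,12,"s21.png")
E
```

```text
[ 0.598 -0.22   0.086] 0.023822051957938118 [ 0.46   0.39  -1.931] [-0.064  0.594 -0.007] [ 0.645 -0.001 -0.764]
```

View pics/s21.png

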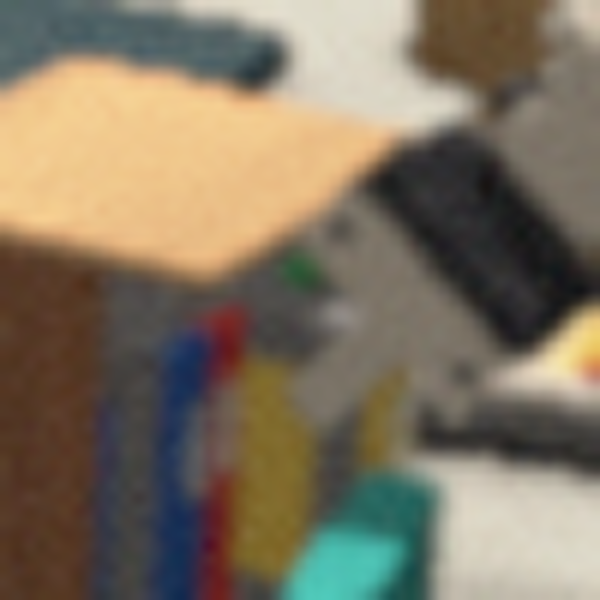

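jog_arm([
  [0.1,-0.1,0,0,0,0,1],
  [0.1,-0.1,0,0,0,0,0.8],
  [0.1,-0.1,0,0,0,0,0.58],
  [0.1,-0.1,0,0,0,0,0.58],
  [0.1,-0.1,0,0,0,0,0.58],
])

```text
t: 15.65
tool_pos: [0.5974, -0.2197, 0.0845]
orientation: [1.46, 0.678, -0.679]
force: [0.0, -0.0, 0.4]
opening: 0.0385
```

```bash
python3 - <<'E'
from h import *
np.set_printoptions(precision=3,suppress=True)
P,Q,st=pose();print(P,st["opening"],st["force"],st["wrist_torque"],Q.as_matrix()[:,0])
s=cam("scene");crop(s,265,145,50,50,12,"s22.png")
E
```

```text
[ 0.597 -0.22   0.085] 0.03852815533130365 [ 0.028 -0.026  0.394] [0.021 0.272 0.038] [ 0.645 -0.001 -0.764]
```

View pics/s22.png

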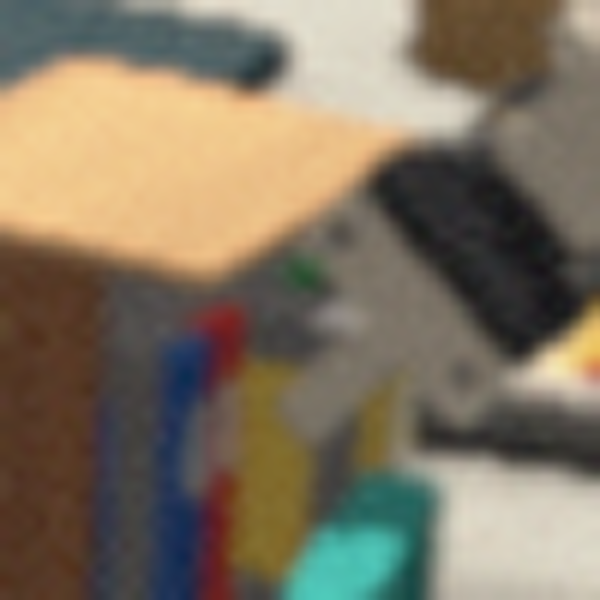

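jog_arm([
  [-3,0,0,0,0,0,0.58],
  [-7,0,0,0,0,0,0.58],
  [-9,0,0,0,0,0,0.7],
  [-9,0,0,0,0,0,1],
  [-9,0,0,0,0,0,1],
], squeeze=20)

```text
t: 16.32
tool_pos: [0.5393, -0.2195, 0.1526]
orientation: [1.461, 0.679, -0.68]
force: [0.3, 1.3, -0.5]
opening: 0.0135
```

```bash
python3 - <<'E'
from h import *
np.set_printoptions(precision=3,suppress=True)
P,Q,st=pose();print(P,st["opening"],st["force"])
go([.535,-.220,.082],toolR(40.1,-0.5,1))
c=cam("top");crop(c,290,160,50,45,12,"t23.png");s=cam("scene");crop(s,255,140,60,52,12,"s23.png")
E
```

```text
[ 0.539 -0.219  0.153] 0.01354420507983765 [ 0.28   1.309 -0.549]
shift cm [ 5.11 -4.88  0.04] turn deg [ 0.44 -0.26 -0.06] |d| 7.1 |a| 0.5
```

View pics/t23.png

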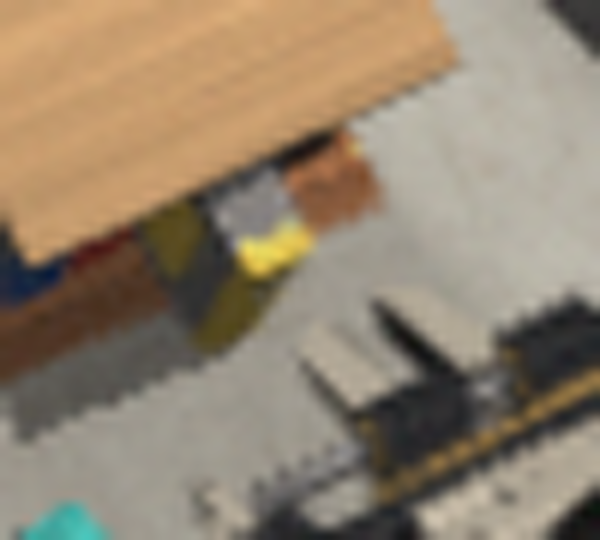

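View pics/s23.png

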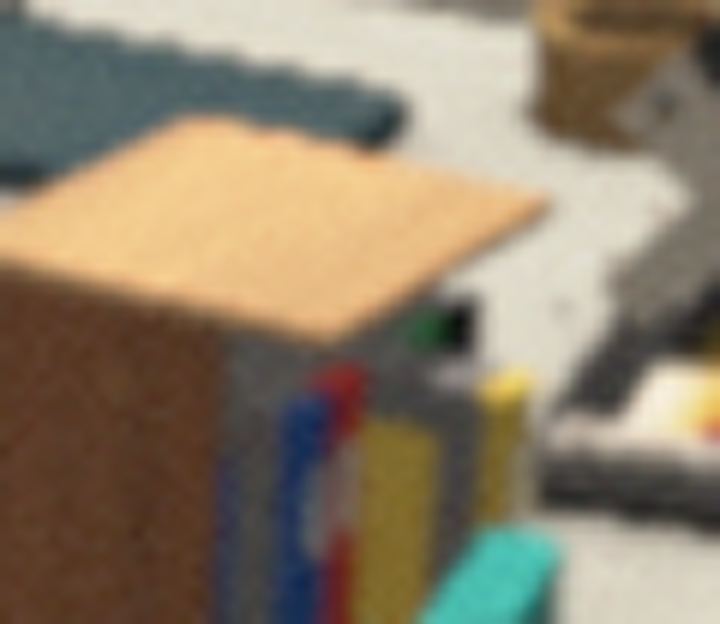

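jog_arm([
  [2.5,-2.4,0,0.4,-0.3,0,1],
  [5.1,-4.9,0,0.4,-0.3,0,1],
  [5.1,-4.9,0,0.4,-0.3,0,1],
  [5.1,-4.9,0,0.4,-0.3,0,1],
])

```text
t: 16.92
tool_pos: [0.535, -0.2191, 0.082]
orientation: [1.466, 0.675, -0.686]
force: [-1.0, 0.3, 0.2]
opening: 0.0003
```

```bash
python3 - <<'E'
from h import *
np.set_printoptions(precision=3,suppress=True)
P,Q,st=pose();print(P,st["opening"],st["force"])
go([.56,-.2195,.081],toolR(40.1,-0.5,1))
go([.58,-.2195,.081],toolR(40.1,-0.5,1))
c=cam("top");crop(c,290,160,50,45,12,"t24.png");s=cam("scene");crop(s,265,145,60,52,12,"s24.png")
E
```

```text
[ 0.535 -0.219  0.082] 0.000303961254508089 [-0.978  0.26   0.199]
shift cm [1.68 1.85 0.02] turn deg [ 0.   -0.04 -0.  ] |d| 2.5 |a| 0.0
shift cm [2.97 3.38 0.  ] turn deg [ 0.   -0.04 -0.  ] |d| 4.5 |a| 0.0
```

View pics/t24.png

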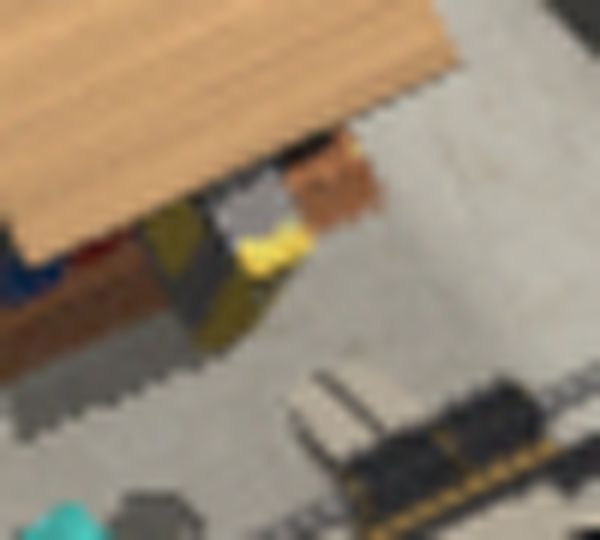

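View pics/s24.png

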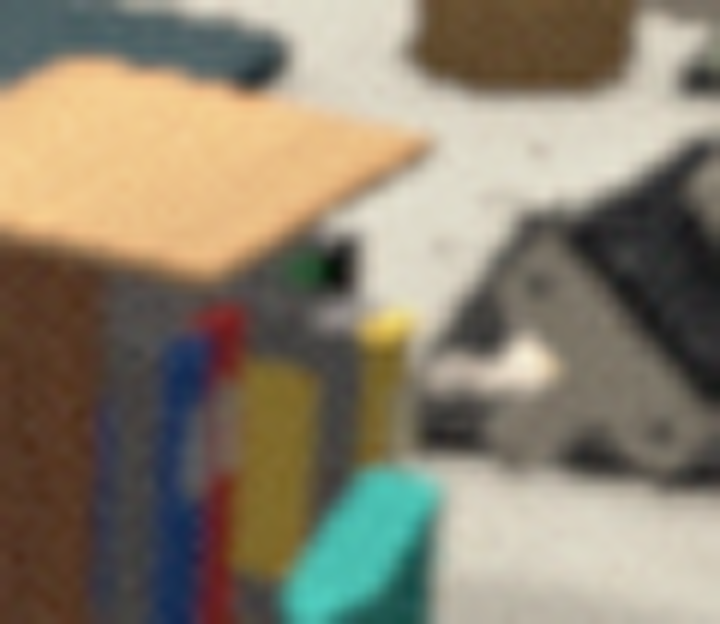

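jog_arm([
  [0.8,0.9,0,0,0,0,1],
  [1.7,1.9,0,0,0,0,1],
  [2.3,2.6,0,0,0,0,1],
  [2.9,3.4,0,0,0,0,1],
])

```text
t: 17.52
tool_pos: [0.5813, -0.2203, 0.0837]
orientation: [1.464, 0.672, -0.685]
force: [-1.8, 0.7, 1.8]
opening: 0.0008
```

jog_arm([
  [0.4,0.5,0,0,0,0,1],
  [0.7,0.8,0,0,0,0,1],
  [1.0,1.15,0,0,0,0,1],
])

```text
t: 17.9
tool_pos: [0.5966, -0.2204, 0.0834]
orientation: [1.464, 0.672, -0.685]
force: [-1.8, 0.3, 0.7]
opening: 0.0004
```

```bash
python3 - <<'E'
from h import *
np.set_printoptions(precision=3,suppress=True)
P,Q,st=pose();print(P,st["opening"],st["force"])
c=cam("top");crop(c,290,160,50,45,12,"t25.png");s=cam("scene");crop(s,265,145,60,52,12,"s25.png")
E
```

```text
[ 0.597 -0.22   0.083] 0.00037909541814993826 [-1.82   0.327  0.705]
```

View pics/t25.png

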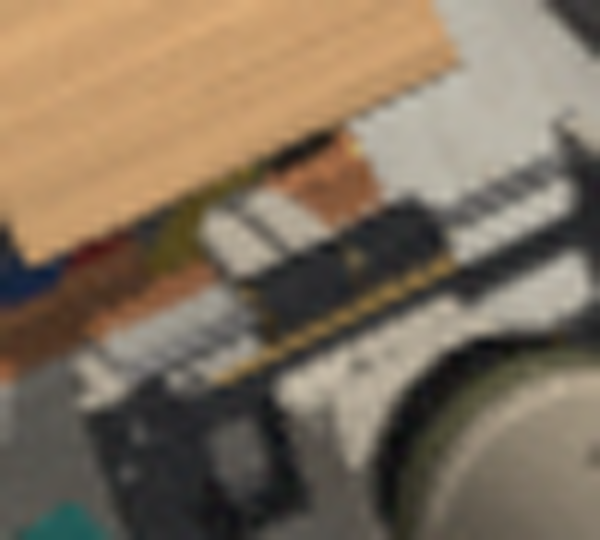

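View pics/s25.png

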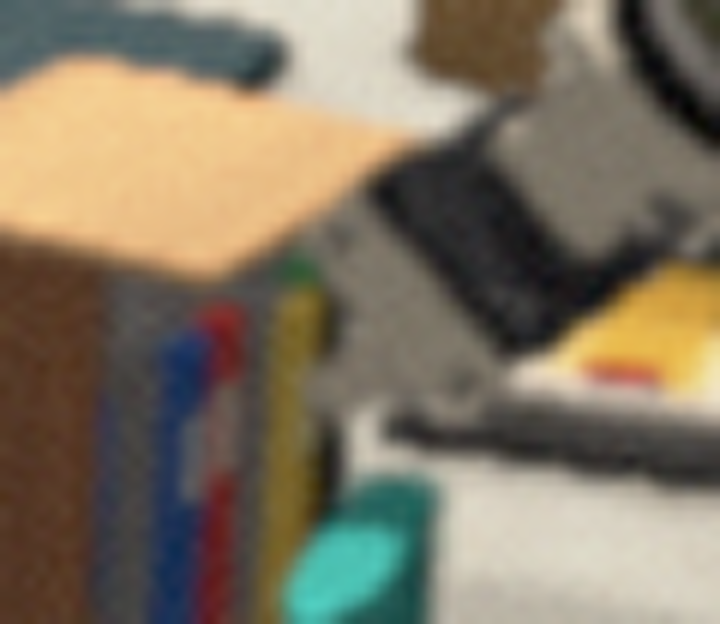

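jog_arm([
  [0.25,0.3,0,0,0,0,1],
  [0.5,0.6,0,0,0,0,1],
])

```text
t: 18.25
tool_pos: [0.6046, -0.2205, 0.0834]
orientation: [1.464, 0.672, -0.685]
force: [-2.0, 1.0, 0.3]
opening: 0.0004
```

jog_arm([
  [0.2,0.2,0,0,0,0,1],
  [0.35,0.4,0,0,0,0,1],
])

```text
t: 18.5
tool_pos: [0.6101, -0.2206, 0.0834]
orientation: [1.464, 0.672, -0.685]
force: [-2.2, -0.1, 0.6]
opening: 0.0007
```

```bash
python3 - <<'E'
from h import *
np.set_printoptions(precision=3,suppress=True)
P,Q,st=pose();print(P,st["opening"],st["force"])
c=cam("top");crop(c,290,160,50,45,12,"t26.png");s=cam("scene");crop(s,265,145,60,52,12,"s26.png")
E
```

```text
[ 0.61  -0.221  0.083] 0.0006633911231036801 [-2.167 -0.105  0.604]
```

View pics/s26.png

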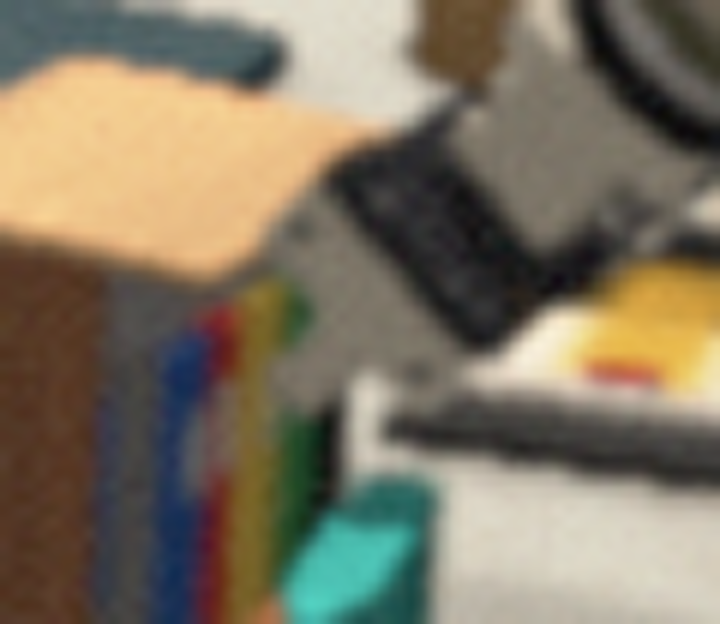

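jog_arm([
  [0.13,0.15,0,0,0,0,1],
  [0.2,0.23,0,0,0,0,1],
])

```text
t: 18.85
tool_pos: [0.6123, -0.2205, 0.0829]
orientation: [1.463, 0.674, -0.685]
force: [-31.4, 1.3, 18.7]
opening: 0.0001
```

jog_arm([
  [0.13,0.15,0,0,0,0,1],
  [0.13,0.15,0,0,0,0,1],
])

```text
t: 19.1
tool_pos: [0.6125, -0.2207, 0.0819]
orientation: [1.462, 0.676, -0.687]
force: [-35.2, 0.6, 19.9]
opening: 0.0005
```

jog_arm([
  [0.1,0.11,0,0,0,0,1],
  [0.1,0.11,0,0,0,0,1],
])

```text
t: 19.35
tool_pos: [0.6123, -0.2208, 0.0809]
orientation: [1.462, 0.679, -0.689]
force: [-28.4, 0.9, 14.7]
opening: 0.0007
```

```bash
python3 - <<'E'
from h import *
np.set_printoptions(precision=3,suppress=True)
P,Q,st=pose();print(P,st["opening"],st["force"])
c=cam("top");crop(c,290,160,50,45,12,"t27.png");s=cam("scene");crop(s,265,145,60,52,12,"s27.png")
E
```

```text
[ 0.612 -0.221  0.081] 0.0006762342589216386 [-28.389   0.879  14.7  ]
```

View pics/s27.png

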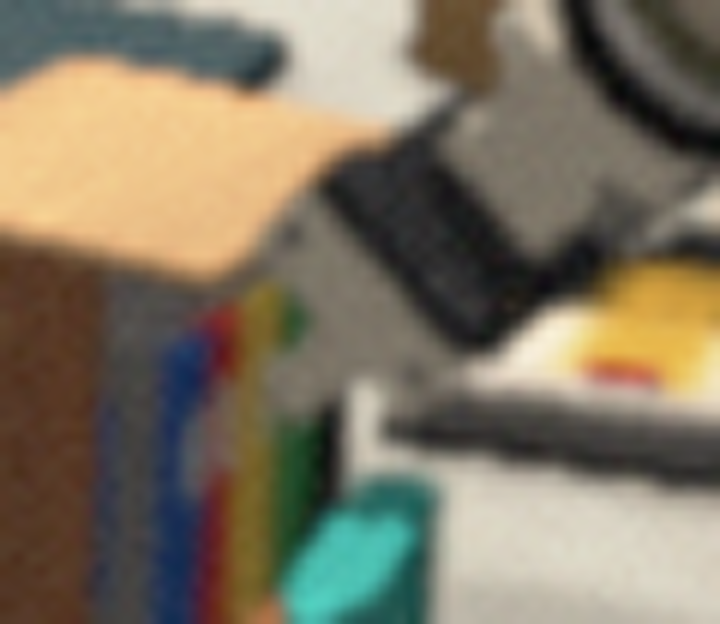

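View pics/t27.png

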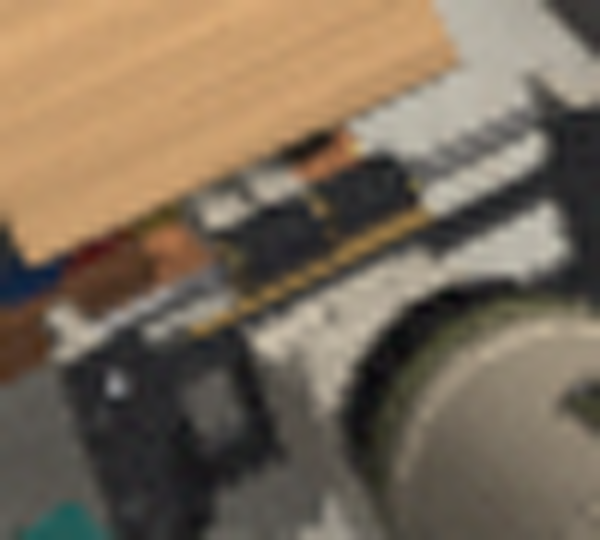

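jog_arm([
  [-0.5,-0.5,0,0,0,0,1],
  [-3,-2.5,0,0,0,0,1],
  [-8,-5,0,0,0,0,1],
  [-12,-8,0,0,0,0,1],
])

```text
t: 19.95
tool_pos: [0.4732, -0.2197, 0.1229]
orientation: [1.461, 0.678, -0.688]
force: [-0.8, -1.4, 0.5]
opening: 0.0004
```

```bash
python3 - <<'E'
from h import *
np.set_printoptions(precision=3,suppress=True)
P,Q,st=pose();print(P,st["opening"],st["force"])
c=cam("top");crop(c,290,160,40,30,18,"t28.png");s=cam("scene");crop(s,260,150,50,50,12,"s28.png")
E
```

```text
[ 0.473 -0.22   0.123] 0.00041478674510435115 [-0.771 -1.408  0.507]
```

View pics/s28.png

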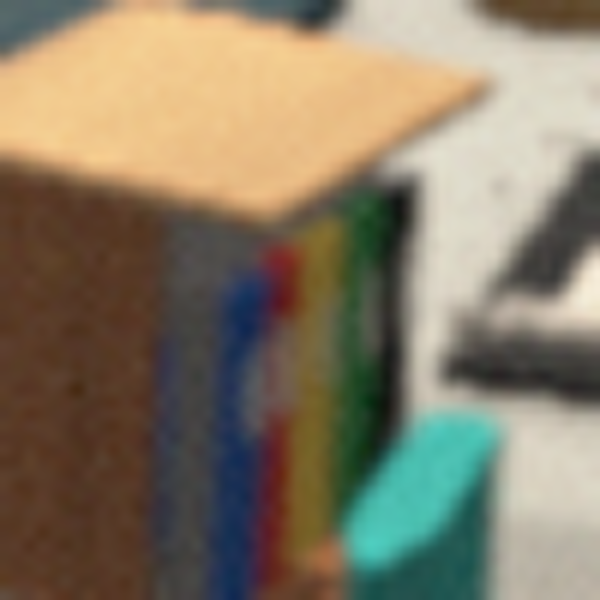

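View pics/t28.png

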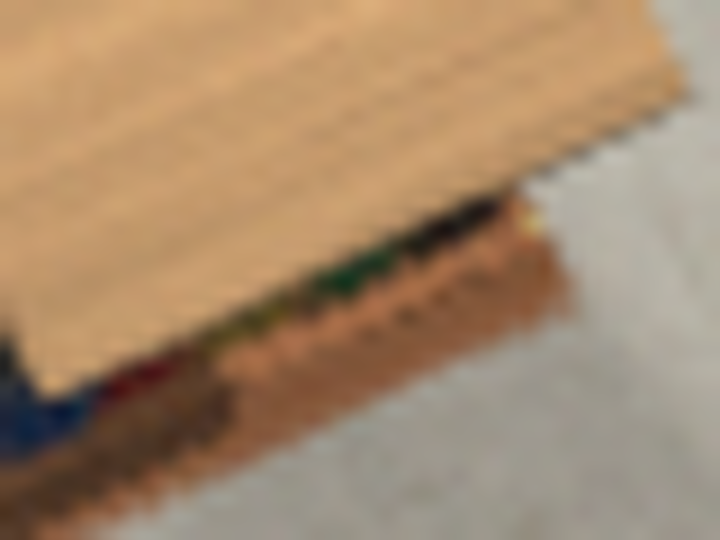

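jog_arm([
  [-5,2,0,0,0,0,1],
  [-10,4,0,0,0,0,1],
  [-10,4,0,0,0,0,1],
])

```text
t: 20.42
tool_pos: [0.4398, -0.2226, 0.2325]
orientation: [1.454, 0.664, -0.688]
force: [0.7, -0.9, -0.1]
opening: 0.0008
```

```bash
python3 - <<'E'
from h import *
np.set_printoptions(precision=3,suppress=True)
P,Q,st=pose();print(P,st["q"],st["dq"],st["force"])
c=cam("top");crop(c,150,95,240,180,3,"t29.png");s=cam("scene");crop(s,180,130,200,150,4,"s29.png")
a=cv2.cvtColor(c["frame"],cv2.COLOR_RGB2BGR);b=cv2.imread("pics/top0.png")
d=cv2.absdiff(a,b).max(2);
for n,(u,v,r) in dict(crimson=(363,194,12),white=(241,208,14),jar=(201,235,12),turq=(287,214,16),redjar=(326,129,9)).items(): print(n,(d[v-r:v+r,u-r:u+r]>60).sum())
E
```

```text
[ 0.44  -0.223  0.233] [-1.012 -0.81   2.364  0.613  1.219  0.456] [ 0.02   0.057  0.072 -0.006 -0.056 -0.021] [ 0.689 -0.857 -0.056]
crimson 18
white 0
jar 0
turq 0
redjar 0
```

View pics/t29.png

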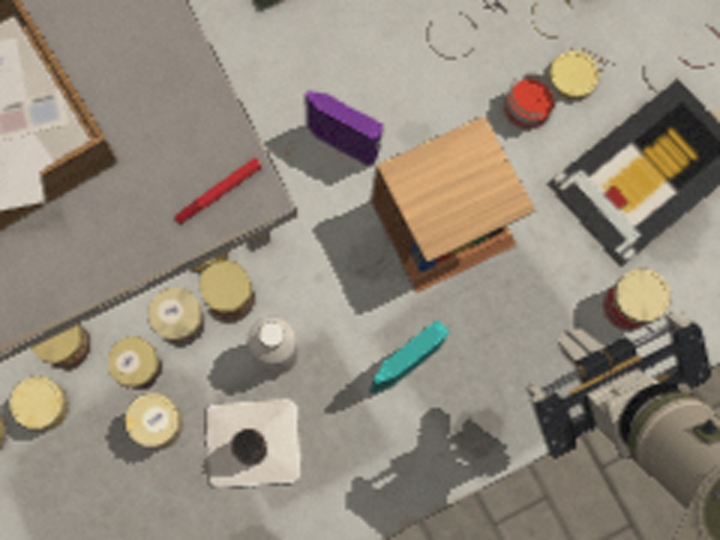

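View pics/s29.png

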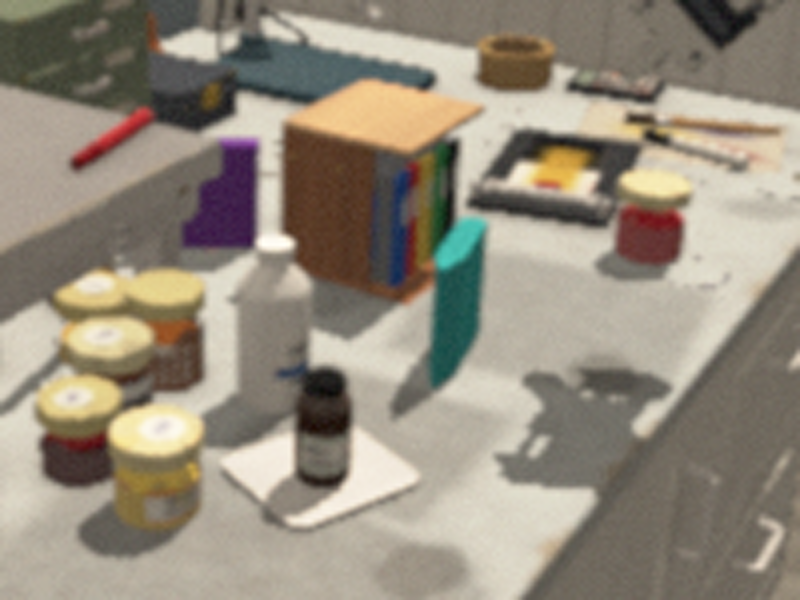

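jog_arm([
  [0,0,0,0,0,0,1],
  [0,0,0,0,0,0,1],
])

```text
t: 20.78
tool_pos: [0.439, -0.22, 0.2252]
orientation: [1.46, 0.674, -0.689]
force: [0.3, 0.2, -0.5]
opening: 0.0004
```

```bash
python3 -c "
from plant import ticket
print(ticket.close_job())"
```

```text
the job is handed in; nothing more can be done
None
```

I put the brown bottle on the steel plate first. I then slid the yellow cassette in between red and green and pushed its spine home with the closed fingers. The job was handed in at about 20.8 s.

**Cassettes:** In the last pictures the row reads blue, red, yellow, green, black. All five stand upright, and the yellow spine is in line with its neighbours to within about 1 mm, as far as the pixels show.

**Push:** It slid at about 2 N, then met a firm stop. The reading there peaked at about 35 N along x and 20 N up, roughly 40 N combined, before I backed off. I took the stop as the fingers meeting the flush spines. I could not tell whether yellow had reached the back wall or the fingertips were resting on the neighbours.

**Everything else:** The bottle stands on the plate. The before/after comparison showed no change at the white bottle, the turquoise look-alike or the yellow-lidded jar beside the plate (not confirmed to be the amber one). It flagged a few pixels at the crimson jar, where the gripper edge and its shadow overlapped it. By eye that jar has not moved.

**Joint limit:** While carrying the cassette across, joint 2 reached its lower limit, reading -0.8901 against the listed -0.89. I moved outward straight away.

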